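# Clip a heat sink into its slotted holding cradle

### The job

Mount the loose finned heat sink in the black holding cradle, fins down, so that parts can be screwed to its base: slip either end of its base plate under the cradle's fixed steel lip with the other end raised, let its fins slide down between the cradle's ribs, then press the raised end down until the spring catch snaps shut over it. Leave it fully home, level and locked at both ends, and do not disturb the other things on the bench.

Things in the scene. Friction and masses are not known exactly. Their poses are not given: they have to be found in the camera images.
- sink_centre (a point): Centre, 20 mm above the fin tips, of the loose bare-aluminium heat sink (about 0.3 kg) standing fins down on the bench: 120 mm long (its x), 58 mm wide (y), 40 mm high. Six fins run along x: 84 mm long, 3 mm thick, 33 mm tall, pitch 11 mm, so 8 mm gaps; the outermost are flush with the base's long sides, which makes those sides flat. The two ends are alike.
- sink_top (a point): Middle of the heat sink's flat upper face (20 mm above its centre). The base plate is 120 x 58 mm and 7 mm thick and overhangs the fins by 18 mm at each end: these two ends are the flanges that go under the lip and the catch.
- cradle: Black slotted cradle, screwed to the bench. Origin at bench level in the middle of the seat; x runs along the ribs from the lip end to the catch end, z up. Bed 184 x 66 mm, its top 10 mm above the bench. A heat sink fully home stands with its fin tips on the bed: upper face 50 mm and centre 30 mm above the bench, middle within about 1 mm of the origin in x and y, a flange under lip and catch.
- rib_top (a point): Middle of the top of the middle rib (36 mm above the cradle's origin). Five ribs run along the cradle's x, from -40 to +40 mm, 6.2 mm thick with rounded tops, pitch 11 mm, the middle one at y = 0. They fit the five gaps between the six fins with 0.9 mm play each side. The lip end is always nearer the robot, the catch end away from it, within about 20 degrees.
- lip_edge (a point): Lower edge of the fixed steel lip: x = -54.8 mm in the cradle, 52 mm above the bench; lip 44 mm wide, 5 mm thick. Behind it, the back stop's face at x = -60.8 mm. The catch cannot yield enough for both ends at once: this end goes in first, the other raised 10 to 20 degrees. At 15 degrees, lowered with its end's upper edge at x = -52 mm to 48.5 mm high, it clears lip, bed and catch.
- catch (a joint): Opening angle of the steel spring catch at the cradle's +x end, rad: 0 shut, up to 0.13 leaning away to +x. A spring always shuts it. The flange pushes it open by about 0.06 as it goes down past its sloping face, which takes roughly 5 to 20 N downwards on the catch half of the base; it snaps back to 0 once the flange is beneath.
- catch_nose (a point): Tip of the catch's nose, on its underside: x = +57.5 mm in the cradle, 51.2 mm above the bench when shut. From there its sloping face rises 11 mm, leaning back to +x. Catch 34 mm wide, top 64 mm above the bench. A heat sink hooked under the lip and let go rests on this slope, catch end raised about 8 degrees.
- spool: Bystander: green solder spool, upright, 58 mm diameter, 38 mm high; origin at the centre of its underside.
- tin: Bystander: round flat tin, white and blue, 62 mm diameter, 26 mm high; origin at the centre of its underside.
- board: Bystander: green circuit board, 75 x 115 mm, 18 mm high with its connector; origin at the centre of its underside.
- cleaner: Bystander: black pot with brass wool, 64 mm diameter, 32 mm high; origin at the centre of its underside.
Not all that is in view belongs to the job. Leave any blue look-alike of the part that bears sink_centre alone.

How it is judged:
By the outcome, as a careful person would: the job done as asked, in the order asked, and still so for the second after the job is handed in, with the robot touching nothing.
It also fails if it takes over 58 s, if anything falls off the work surface, if the arm or the gripper's body presses on something with over 40 N, if the wrist force passes 120 N, or if a joint passes its speed limit or range.

### The arm

A 7-joint arm with a two-finger parallel gripper is mounted at the origin on the work surface. World frame = base frame: x ahead of the robot, y to its left, z up, the work surface at z = 0. Lengths are in m, angles in rad, forces in N, time in s.
With the tool pointing down it reaches from about 0.425 to 0.825 m from the base axis. Payload 3.6 kg.
Tool frame: the origin (TCP) lies on the front face of the gripper's body, between the roots of the fingers; the fingertips stand 84 mm ahead of it and the grasp point (between the pads) lies 65 mm ahead of it (manip.grasp_offset is the distance from the TCP to the grasp point, in m); z points along the fingers, y is the direction in which the jaws open and shut (so a half turn about z gives the same grasp; the last joint's range is limited). The gripper opens to 93 mm and grips with 3 to 60 N. Pads are 15 mm wide; open, the fingers measure 128 mm over their backs; the gripper's body (75 mm by 188 mm) begins 65 mm behind the grasp point.
Start: joints at [1.242, 0.615, -0.013, 1.423, 0.008, 1.103, -0.04], TCP at [0.194, -0.62, 0.303] pointing down, gripper open.
Joint ranges: [-3.12, 3.12], [-0.3, 2.06], [-1.34, 1.32], [0.26, 2.42], [-1.36, 4.5], [0.01, 1.98], [-2.84, 2.84]. Speed limits (rad/s): [2.79, 2.79, 3.14, 3.14, 3.14, 3.14, 3.14].

### API

Orientations are given as a unit quaternion [x, y, z, w].
In Python, from rig import monitor, imaging, finish_job, finder, manip gives the robot as it stands.
- The arm moves only by the tool move_arm, never from a script. Its argument "moves" is text: rows parted by semicolons, each of 5 numbers parted by spaces: the shift along the world's x, y, z in mm, then the turn about the world's z in degrees, then the finger opening in mm, from 0 to 93. A call has 1 to 10 rows; each row is the pose to reach, as a shift and turn from the pose commanded when the call began; what a row does not reach only later rows make up. A row lasts 1/10 s, in which the tool goes at most 50 mm and 8.59 degrees, less where a joint would pass 70% of its speed; a pose out of reach is approached as far as the arm can. A call with a gripper value outside its range is refused whole. The fingers move at their own pace and stop on an object; the grip force is fixed at half the most. Time passes only in rows, so rows that repeat a pose let the fingers close. It gives the time, the measured TCP pose, the force and the opening at its end, in the units of the state.
- monitor.sense(): the state, without advancing time (a new reading comes with each control period).
- imaging.get_image(name): name is "scene" or "top"; returns a dict with "color" (400x640x3 uint8, red, green, blue), "vfov" (degrees; the focal length in pixels is half the picture's height over the tangent of half this angle, whatever the lens; pixels are square), "cx", "cy" (the principal point, pixels), "extrinsics" (4x4, takes a point from camera to world coordinates). Camera axes: x right, y down, z forward; pixel columns grow to the right and rows downward; lengths in m; the calibration is good to about 2 mm. A picture is of the moment at which its call begins. There is no depth.
- finish_job(): hands the job in, once; it reports no verdict.
Trained networks look in the newest picture that a camera, given by its name, has taken for a name from the list of things; names that differ only in an ending like _2 or _b are one class to them, and where a whole thing is asked for, a point or a joint stands for the part that bears it (a point fixed in the world has none). Each returns a list of dicts, best first, with "confidence" (0 to 1); they miss things now and then, are a little off and sometimes report something else, mostly with a low value. They report only what shows in the picture. A call takes as long as a camera call. They do not tell look-alikes from the thing itself.
- finder.find_in(camera, target): "position" ([column, row] in pixels, amid what is visible of it).
- finder.regions_of(camera, target): "pixels" (400x640 bool, what is visible of it) and "position" ([column, row] in pixels, amid what is visible of it).
- finder.pinpoint(camera, target): "position" ([column, row] in pixels: a listed point, or the origin of a listed thing).
The state is a dict: "time_s": time; "q": joint angles; "qd": joint speeds; "tau": joint torques, N m; "eef_pos": TCP position; "orientation": TCP orientation; "wrist_force": force on the tool from outside, world axes, zero at the start; "torque": the same for the moment, N m; "width": finger opening in m.
Only numpy, scipy, OpenCV 4.12 (cv2) and the standard library are available. Lean on these libraries where they do the work, as an engineer would, in place of code of your own. Each camera call takes 0.05 s, during which the arm holds its last target.

## Working session

There is one attempt and no reset: what is moved stays moved. The work goes in short steps, Python scripts to look and compute and a tool call to move; the robot and the scene stay as the last step left them, time stands still between calls to the robot, and variables do not carry over. Pictures are saved under pics/ and viewed, and the job is handed in when it is done.

Besides the shell and the picture viewer there is one more tool, called after "Request:" as name(argument=value, ...), one argument or row to a line, values as JSON. move_arm: Moves the arm, as the interface text tells. Its arguments: {"type":"object","properties":{"moves":{"type":"string"}},"required":["moves"]}

```bash
mkdir -p pics; ls
cat > h.py <<'E'
import numpy as np, cv2
from rig import monitor, imaging, finder, manip
def snap(cam,fn=None):
    im=imaging.get_image(cam)
    if fn: cv2.imwrite('pics/'+fn,im['color'][:,:,::-1])
    return im
def K(im):
    h=im['color'].shape[0]; return h/2/np.tan(np.radians(im['vfov'])/2)
def ray(im,p):
    f=K(im);T=np.array(im['extrinsics']);d=np.array([(p[0]-im['cx'])/f,(p[1]-im['cy'])/f,1.])
    return T[:3,3],T[:3,:3]@d
def atz(im,p,z):
    o,d=ray(im,p);return o+d*(z-o[2])/d[2]
def proj(im,P):
    T=np.array(im['extrinsics']);c=T[:3,:3].T@(np.array(P)-T[:3,3]);f=K(im)
    return np.array([im['cx']+f*c[0]/c[2],im['cy']+f*c[1]/c[2]])
E
python3 - <<'E'
from h import *
s=monitor.sense();print(s['time_s'],s['eef_pos'],s['orientation'],s['wrist_force'],s['width'])
Z=dict(sink_centre=.02,sink_top=.04,cradle=0,rib_top=.036,lip_edge=.052,catch_nose=.0512)
for c in('scene','top'):
    im=snap(c,c+'0.png');print(c,im['vfov'],np.round(im['extrinsics'],3).tolist())
    for t,z in Z.items():
        for r in finder.pinpoint(c,t)[:3]:print(t,np.round(r['position'],1),round(r['confidence'],2),np.round(atz(im,r['position'],z),4))
print(monitor.sense()['time_s'])
E
```

```text
pics
0.0 [ 0.19366708 -0.6198715   0.3015941 ] [ 9.88556068e-01  1.50848471e-01 -2.15675526e-04 -1.26189757e-03] [ 0.05759843 -0.97479415  0.07151383] 0.09296007752776754
scene 56.9999715356697 [[0.21, 0.593, -0.777, 1.332], [0.977, -0.146, 0.152, -0.16], [-0.023, -0.792, -0.611, 0.626], [0.0, 0.0, 0.0, 1.0]]
sink_centre [384.7 185.7] 0.85 [0.5195 0.1951 0.02  ]
sink_centre [458.5 211.2] 0.7 [0.6752 0.3393 0.02  ]
sink_centre [421.6 171.7] 0.62 [0.4765 0.3279 0.02  ]
sink_top [387.6 180.8] 0.94 [0.5254 0.1997 0.04  ]
sink_top [459.2 207. ] 0.9 [0.6818 0.333  0.04  ]
sink_top [429.7 159.8] 0.59 [0.4487 0.3639 0.04  ]
rib_top [251.7 204.1] 0.61 [ 0.5367 -0.1831  0.036 ]
lip_edge [240.7 186.8] 0.58 [ 0.4721 -0.2066  0.052 ]
catch_nose [252.2 206.8] 0.48 [ 0.5689 -0.1821  0.0512]
catch_nose [387.1 182.9] 0.47 [0.5502 0.1878 0.0512]
top 51.56054568237201 [[-0.003, -0.983, 0.181, 0.39], [-1.0, 0.002, -0.007, -0.013], [0.006, -0.181, -0.983, 1.096], [0.0, 0.0, 0.0, 1.0]]
sink_centre [235.5 226.4] 0.92 [0.523  0.1975 0.02  ]
sink_centre [171.2 249.8] 0.63 [0.4627 0.3612 0.02  ]
sink_centre [183.4 168.2] 0.6 [0.68  0.342 0.02 ]
sink_top [187.3 166.6] 0.83 [0.6789 0.3254 0.04  ]
sink_top [171.2 245.2] 0.77 [0.4729 0.3549 0.04  ]
sink_top [228.  224.7] 0.75 [0.525  0.2129 0.04  ]
cradle [383.  224.1] 0.98 [ 0.5307 -0.1913  0.    ]
rib_top [383.7 219.4] 0.95 [ 0.5383 -0.1876  0.036 ]
lip_edge [394.7 240.9] 0.96 [ 0.4813 -0.211   0.052 ]
catch_nose [381.2 198.1] 0.42 [ 0.5914 -0.1804  0.0512]
0.7
```

View pics/scene0.png

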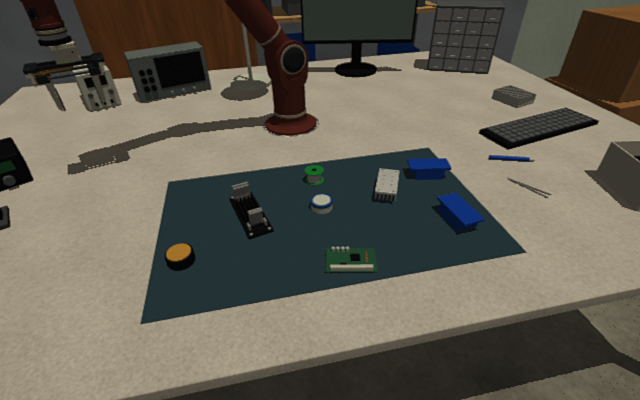

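View pics/top0.png

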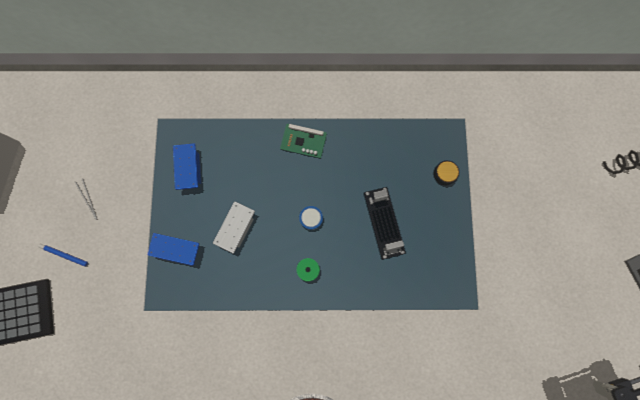

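The cradle is at top (383,222) and the bare sink at top (234,228). The blue look-alikes are at (186,167) and (175,250). Next I'll zoom in.

Run:
```python
from h import *
a=cv2.imread('pics/top0.png');b=cv2.imread('pics/scene0.png')
f=lambda i,x,y:cv2.resize(i[y:y+80,x:x+80],None,fx=5,fy=5,interpolation=cv2.INTER_NEAREST)
cv2.imwrite('pics/crop0.png',np.hstack([f(a,195,188),f(a,343,184)]))
cv2.imwrite('pics/crop1.png',np.hstack([f(b,347,145),f(b,212,170)]))
```

```text
(no output)
```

View pics/crop0.png

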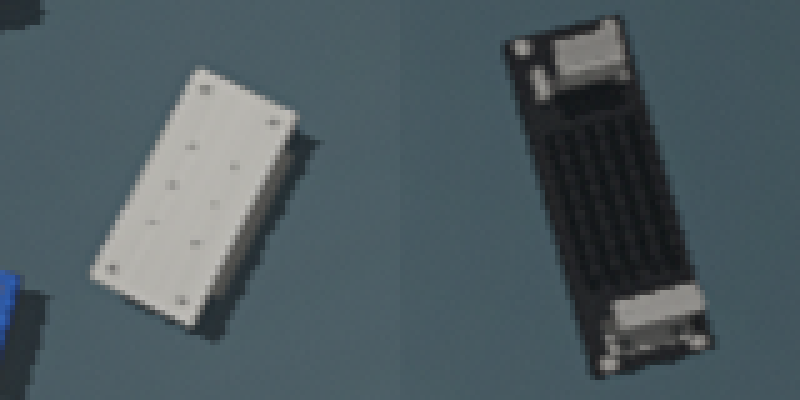

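View pics/crop1.png

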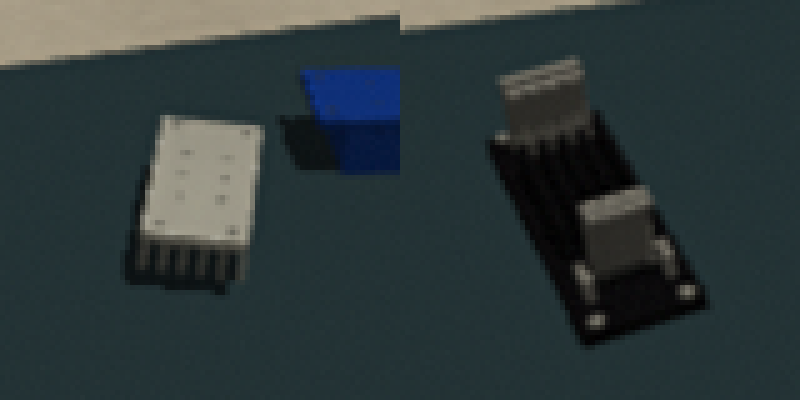

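```bash
cat >> h.py <<'E'
from scipy.optimize import minimize
def mask(im,polys,S=8,x0=0,y0=0,w=640,h=400):
    m=np.zeros((h*S,w*S),np.uint8)
    for P in polys:
        q=np.array([proj(im,p) for p in P])
        q=(q+0.5-[x0,y0])*S-0.5
        q=cv2.convexHull(q.astype(np.float32))
        cv2.fillPoly(m,[np.round(q*16).astype(np.int32)],255,shift=4)
    return cv2.resize(m,(w,h),interpolation=cv2.INTER_AREA)/255.
def tf(x,y,th,pts):
    c,s=np.cos(th),np.sin(th);pts=np.array(pts,float)
    return np.c_[x+c*pts[:,0]-s*pts[:,1],y+s*pts[:,0]+c*pts[:,1],pts[:,2]]
def fit(im,pts,g,x0,box,ign=None):
    bx,by,bw,bh=box;G=g[by:by+bh,bx:bx+bw].astype(float)
    W=np.ones_like(G) if ign is None else 1.-ign[by:by+bh,bx:bx+bw]
    def cost(v):
        m=mask(im,[tf(v[0]/1e3,v[1]/1e3,v[2]/100,pts)],8,bx,by,bw,bh)
        A=np.c_[m.ravel(),1-m.ravel()]*W.ravel()[:,None]**.5;b=G.ravel()*W.ravel()**.5
        r=np.linalg.lstsq(A,b,rcond=None)
        return ((A@r[0]-b)**2).mean()
    best=None
    v0=[x0[0]*1e3,x0[1]*1e3,x0[2]*100]
    for k in range(3):
        R=minimize(cost,v0,method='Nelder-Mead',options=dict(initial_simplex=np.array([v0]+[list(np.array(v0)+d) for d in np.eye(3)*(5-k)]),xatol=.01,fatol=1e-4))
        v0=R.x
    return R.x[0]/1e3,R.x[1]/1e3,R.x[2]/100,R.fun
def rect(l,w,z,x=0): return [[x+a*l/2,b*w/2,z] for a,b in((-1,-1),(1,-1),(1,1),(-1,1))]
E
python3 - <<'E'
from h import *
for c,bs,bc in(('top',(205,193,58,70),(355,180,60,85)),('scene',(365,160,45,50),(222,172,60,75))):
    im=snap(c);g=im['color'].astype(float).mean(2)
    x=bs;print(c,'sink lv',np.percentile(g[x[1]:x[1]+x[3],x[0]:x[0]+x[2]],[5,25,50,75,90,97]))
    hi=np.percentile(g[x[1]:x[1]+x[3],x[0]:x[0]+x[2]],90); lo=.62*hi
    print(' sink',fit(im,rect(.12,.058,.04),np.clip(g,lo,hi),(.523,.203,-.5 if c=='top' else -.5),bs))
    x=bc;gg=im['color'][:,:,2].astype(float)
    med=np.median(gg[x[1]:x[1]+4,x[0]:x[0]+x[2]]);print(med)
    ign=(im['color'].min(2)>60)*1.; ign=np.clip(cv2.dilate(ign,np.ones((3,3))),0,1)
    pts=rect(.184,.066,.01)+rect(.184,.066,0)
    r=fit(im,pts,np.minimum(gg,med),(.535,-.19,.27),bc,ign);print(' cradle',r)
    v=im['color'][:,:,::-1].copy();big=cv2.resize(v,None,fx=8,fy=8,interpolation=cv2.INTER_NEAREST)
    for P in (tf(*r[:3],rect(.184,.066,.01)),tf(*r[:3],[[-.0548,-.022,.052],[-.0548,.022,.052],[-.0548,.022,.057],[-.0548,-.022,.057]]),tf(*r[:3],rect(.08,.0502,.036)),tf(*r[:3],[[.0575,-.017,.0512],[.0575,.017,.0512]])):
        q=np.array([proj(im,p) for p in P]);cv2.polylines(big,[np.round((q+.5)*8).astype(int)],True,(0,0,255),1)
    cv2.imwrite('pics/fit_%s.png'%c,big[x[1]*8-40:x[1]*8+560,x[0]*8:x[0]*8+480])
E
python3 -c "
import cv2,numpy as np
cv2.imwrite('pics/fit.png',np.hstack([cv2.convertScaleAbs(cv2.imread('pics/fit_%s.png'%c)[:,:400],alpha=1.6) for c in('top','scene')]))"
```

```text
top sink lv [ 74.66666667  89.66666667  90.66666667 154.58333333 179.
 181.        ]
 sink (np.float64(0.5204163139708607), np.float64(0.1991369240962088), np.float64(-0.4406006928843437), np.float64(12.153486695687413))
93.0
 cradle (np.float64(0.5344738947675912), np.float64(-0.19074793089680026), np.float64(0.23846745747194192), np.float64(5.851614267392783))
scene sink lv [ 19.          45.33333333  46.33333333  61.58333333 147.7
 150.        ]
 sink (np.float64(0.5213482906211895), np.float64(0.20026589916981027), np.float64(-0.43666062659560295), np.float64(15.44409019981576))
53.0
 cradle (np.float64(0.5359187269050669), np.float64(-0.19224076800124645), np.float64(0.2376539069748651), np.float64(41.36684788008051))
```

View pics/fit.png

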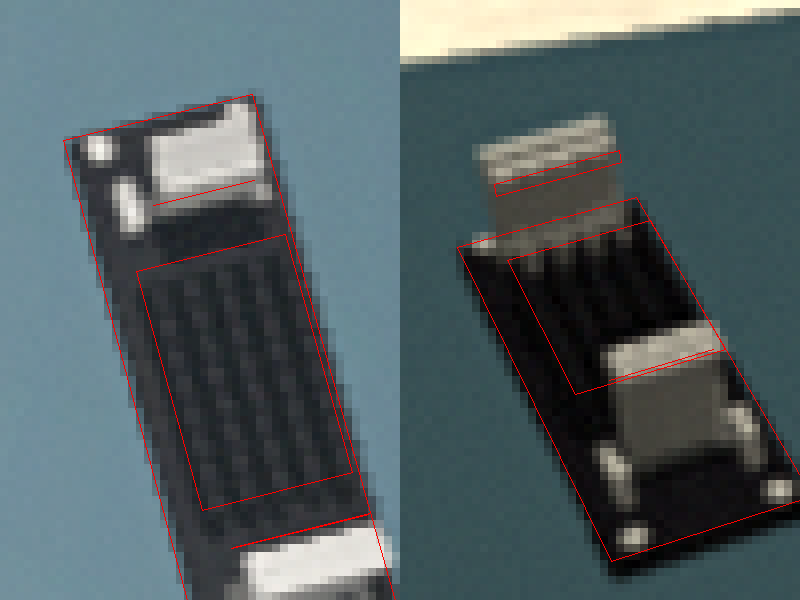

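Run:
```python
from h import *
a=cv2.imread('pics/top0.png').astype(float);b=cv2.imread('pics/scene0.png').astype(float)
def f(i,x,y,g):
    p=i[y:y+50,x:x+34]; p=np.clip(255*(p/g)**.6,0,255).astype(np.uint8)
    return cv2.resize(p,None,fx=11,fy=11,interpolation=cv2.INTER_CUBIC)
cv2.imwrite('pics/crop2.png',np.hstack([f(a,360,184,130),f(a,375,215,130)]))
cv2.imwrite('pics/crop3.png',np.hstack([f(b,226,178,120),f(b,245,198,120)]))
```

```text
(no output)
```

View pics/crop2.png

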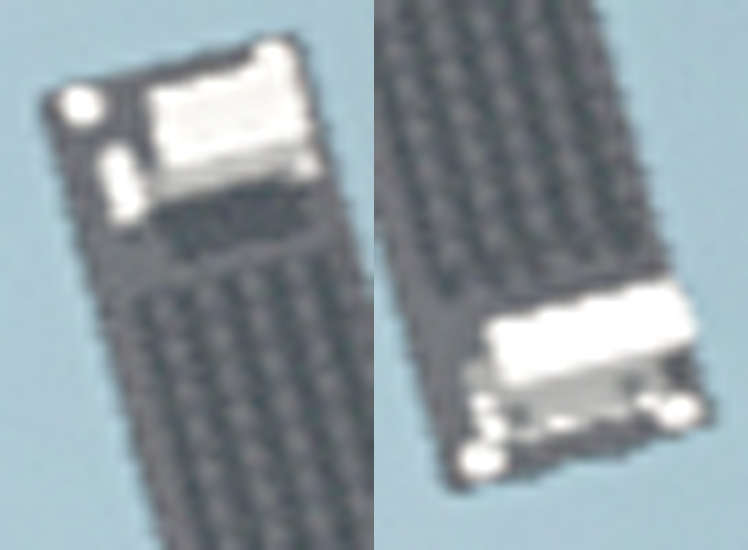

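View pics/crop3.png

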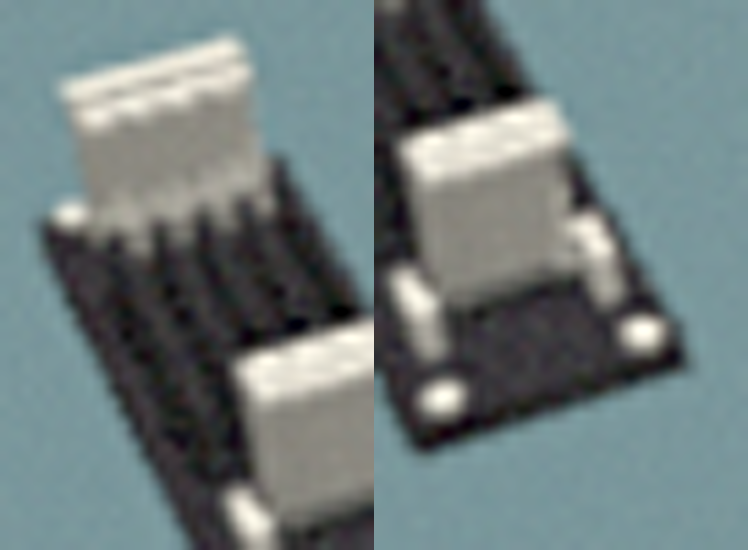

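Run:
```python
from h import *
r=(.5352,-.1915,.238)
def cr(p):
    c,s=np.cos(r[2]),np.sin(r[2]);d=p[:2]-np.array(r[:2]);return np.round([1e3*(c*d[0]+s*d[1]),1e3*(-s*d[0]+c*d[1])],1)
f=lambda o,p:(o[0]+(p[0]+.5)/11-.5,o[1]+(p[1]+.5)/11-.5)
T=snap('top');S=snap('scene')
for n,im,o,ps,z in(('lipT front',T,(375,215),[(113,322),(309,281)],.057),('lipT back',T,(375,215),[(128,386),(322,330)],.057),
 ('catch top front',T,(360,184),[(160,172),(305,140)],.064),('catch top back',T,(360,184),[(150,92),(290,58)],.064),
 ('ribsT ends catch',T,(360,184),[(145,300),(345,255)],.036),
 ('bedT',T,(360,184),[(45,100),(295,35)],.01),('bedTlip',T,(375,215),[(82,488),(342,415)],.01),
 ('lipS back',S,(226,178),[(60,92),(235,40)],.057),('lipS frontlow',S,(226,178),[(87,130),(252,80)],.052),
 ('catchS topnear',S,(245,198),[(48,180),(198,132)],.064),('catchS topfar',S,(245,198),[(30,148),(180,98)],.064),
 ('bedS near',S,(245,198),[(45,440),(312,368)],.01),('bedS far',S,(226,178),[(45,222),(275,160)],.01)):
    print(n,[cr(atz(im,f(o,p),z)).tolist() for p in ps])
for nm,cam in(('top',T),('scene',S)):
  for t,z in(('rib_top',.036),('lip_edge',.052),('catch_nose',.0512),('cradle',0.)):
    for k in range(2):
      snap(nm)
      for q in finder.pinpoint(nm,t)[:1]: print(nm,t,round(q['confidence'],2),cr(atz(cam,q['position'],z)))
print(monitor.sense()['time_s'])
```

```text
lipT front [[-58.3, 20.8], [-60.0, -25.2]]
lipT back [[-73.1, 21.4], [-71.4, -25.0]]
catch top front [[57.0, 18.4], [56.2, -16.2]]
catch top back [[75.7, 15.7], [75.8, -18.0]]
ribsT ends catch [[32.4, 24.7], [31.5, -24.0]]
bedT [[89.0, 31.0], [90.1, -32.5]]
bedTlip [[-92.5, 30.0], [-90.7, -34.6]]
lipS back [[-74.1, -23.6], [-76.1, 22.1]]
lipS frontlow [[-62.2, -20.9], [-64.2, 22.1]]
catchS topnear [[75.1, -18.2], [74.1, 17.1]]
catchS topfar [[62.2, -18.4], [60.4, 17.5]]
bedS near [[96.6, -33.3], [101.3, 28.7]]
bedS far [[-88.6, -31.7], [-87.4, 29.6]]
top rib_top 0.7 [6.8 0.4]
top lip_edge 0.64 [-52.9   1. ]
top lip_edge 0.66 [-60.3  -3. ]
top catch_nose 0.71 [61.1 -0.1]
top catch_nose 0.72 [51.8 -9.3]
top cradle 0.87 [-2.2  2.1]
top cradle 0.74 [-4.3  1.3]
scene rib_top 0.62 [-4.1  7.4]
scene rib_top 0.93 [-15.4   4.8]
scene lip_edge 0.77 [-63.6   5.8]
scene catch_nose 0.77 [32.5  8.9]
scene catch_nose 0.78 [46.4 -0.1]
scene cradle 0.85 [ 7.  -1.4]
scene cradle 0.84 [ 8.4 -6.1]
2.5
```

Request:
move_arm(
  moves="366 350 0 -42.4 93;366 350 0 -42.4 93;366 350 0 -42.4 93;366 350 0 -42.4 93;366 350 0 -42.4 93;366 350 0 -42.4 93;366 350 0 -42.4 93;366 350 0 -42.4 93;366 350 0 -42.4 93;366 350 0 -42.4 93",
)

```text
time_s: 3.5
eef_pos: [0.5566, -0.2732, 0.303]
orientation: [0.976, -0.217, 0.0, 0.0]
wrist_force: [0.5, -0.5, 0.9]
width: 0.0929
```

Request:
move_arm(
  moves="-7 455 -140 0 93;-7 455 -140 0 93;-7 455 -140 0 93;-7 455 -140 0 93;-7 455 -140 0 93;-7 455 -140 0 93;-7 455 -140 0 93;-7 455 -140 0 93;-7 455 -140 0 93;-7 455 -140 0 93",
)

```text
time_s: 4.5
eef_pos: [0.5468, 0.1862, 0.1615]
orientation: [0.977, -0.213, -0.001, -0.001]
wrist_force: [-0.3, 0.5, 0.0]
width: 0.0931
```

Request:
move_arm(
  moves="0 0 0 0 93;0 0 0 0 93",
)

```text
time_s: 4.7
eef_pos: [0.5482, 0.1801, 0.1626]
orientation: [0.976, -0.216, 0.0, 0.0]
wrist_force: [0.2, -1.0, -0.0]
width: 0.0929
```

Run:
```python
from h import *
s=monitor.sense();print(s['time_s'],s['eef_pos'],s['orientation'],s['wrist_force'])
q=s['orientation'];a=np.degrees(2*np.arctan2(q[1],q[0]));print('tool x yaw',a)
for c in('top','scene'): snap(c,c+'1.png')
a=cv2.imread('pics/top1.png');b=cv2.imread('pics/scene1.png')
cv2.imwrite('pics/c1.png',np.hstack([cv2.resize(a[160:290,170:300],(400,400)),cv2.resize(b[110:240,320:450],(400,400))]))
```

```text
4.7 [0.54824467 0.18006973 0.16264106] [ 9.76306184e-01 -2.16393327e-01  1.08369172e-04  3.88105933e-04] [ 0.2080247  -0.97419818 -0.00259629]
tool x yaw -24.994569270886107
```

View pics/c1.png

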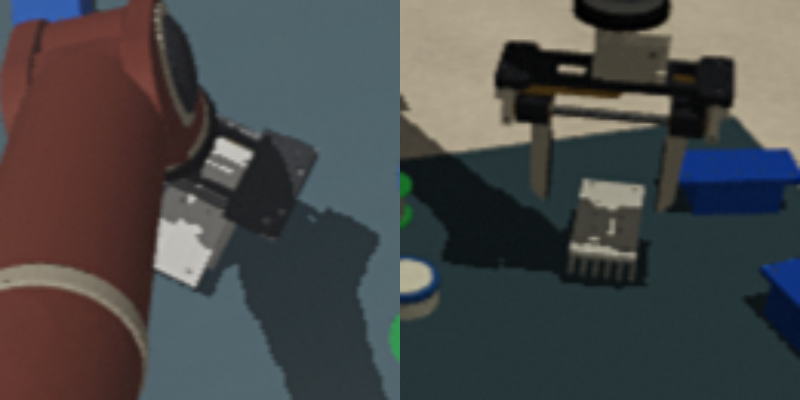

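Request:
move_arm(
  moves="4 5 -40 0 93;4 5 -66 0 93;4 5 -66 0 93;4 5 -66 0 93;4 5 -66 0 93",
)

```text
time_s: 5.3
eef_pos: [0.5535, 0.1843, 0.0985]
orientation: [0.976, -0.218, 0.002, -0.001]
wrist_force: [0.9, 0.2, 0.7]
width: 0.0929
```

Run:
```python
from h import *
b=snap('scene','scene2.png')['color'][:,:,::-1]
s=monitor.sense();print(s['eef_pos'],s['wrist_force'])
cv2.imwrite('pics/c2.png',cv2.resize(b[130:230,330:450],(720,600)))
```

```text
[0.55345157 0.18467021 0.09858933] [-0.50606043  0.44622562  0.39038484]
```

View pics/c2.png

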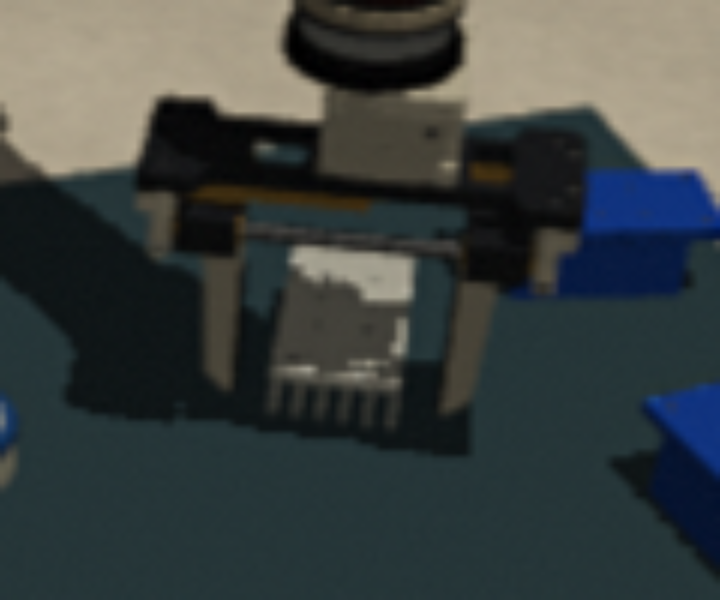

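Request:
move_arm(
  moves="0 0 0 0 0;0 0 0 0 0;0 0 0 0 0;0 0 0 0 0;0 0 0 0 0;0 0 0 0 0",
)

```text
time_s: 5.95
eef_pos: [0.5522, 0.1851, 0.0968]
orientation: [0.976, -0.217, -0.0, 0.0]
wrist_force: [-1.1, 0.7, 1.7]
width: 0.058
```

Request:
move_arm(
  moves="0 0 6 0 0;0 0 12 0 0;0 0 18 0 0;0 0 18 0 0;0 0 18 0 0",
)

```text
time_s: 6.45
eef_pos: [0.5523, 0.1852, 0.115]
orientation: [0.976, -0.217, 0.0, -0.0]
wrist_force: [0.6, -0.3, -2.0]
width: 0.058
```

Run:
```python
from h import *
b=snap('scene','scene3.png')['color'][:,:,::-1]
s=monitor.sense();print(s['eef_pos'],s['wrist_force'],s['torque'],s['width'])
cv2.imwrite('pics/c3.png',cv2.resize(b[130:230,330:450],(720,600)))
```

```text
[0.55207956 0.18518125 0.11473919] [ 1.02072685 -0.06835524 -2.71939678] [ 0.05651022 -0.05063513 -0.00398623] 0.05785793270535276
```

View pics/c3.png

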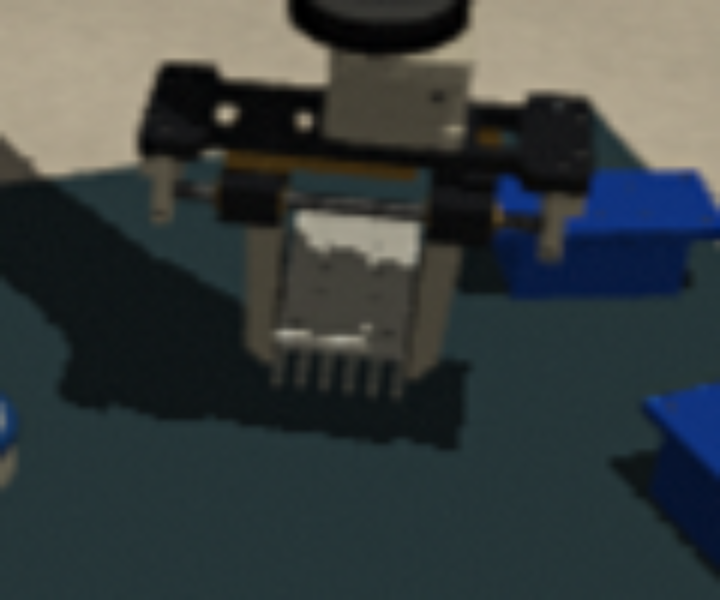

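Request:
move_arm(
  moves="0 0 30 0 0;0 0 60 0 0;0 0 80 0 0;0 0 80 0 0",
)

```text
time_s: 6.9
eef_pos: [0.5538, 0.1856, 0.1974]
orientation: [0.976, -0.217, 0.003, -0.002]
wrist_force: [0.8, -0.4, -3.2]
width: 0.0579
```

```bash
cat >> h.py <<'E'
def sinkpts():
    return rect(.12,.058,.04),rect(.12,.058,.033),rect(.084,.058,0)
def held(s,gx,gz,pitch,dy=0,pts=None,yawoff=0,flip=1):
    """sink pts (x,y,z from fin tips) held with grasp pt at sink (gx,gz); pitch>0: +x end up"""
    g=np.array(s['eef_pos'])-[0,0,manip.grasp_offset]
    q=s['orientation'];a=2*np.arctan2(q[1],q[0])+yawoff
    P=np.array(pts,float)-[gx,0,gz];c,sn=np.cos(pitch),np.sin(pitch)
    X=c*P[:,0]-sn*P[:,2];Z=sn*P[:,0]+c*P[:,2]
    return tf(g[0],g[1],a,np.c_[X,P[:,1]+dy,Z+g[2]])
def overlay(im,v,s,gx,gz,p,sc,x0,y0,col,dy=0,yawoff=0):
    for P in sinkpts():
        q=np.array([proj(im,k) for k in held(s,gx,gz,p,dy,P,yawoff)])
        cv2.polylines(v,[np.round((q+.5-[x0,y0])*sc).astype(int)],True,col,1,cv2.LINE_AA)
E
python3 - <<'E'
from h import *
s=monitor.sense();print(s['eef_pos'],s['wrist_force'],s['torque'])
im=snap('scene','scene4.png');b=im['color'][:,:,::-1]
x0,y0,sc=340,90,6
v=cv2.resize(b[y0:y0+100,x0:x0+66],None,fx=sc,fy=sc,interpolation=cv2.INTER_CUBIC)
w=v.copy()
overlay(im,w,s,.035,.032,0,sc,x0,y0,(0,0,255));overlay(im,w,s,.035,.032,.2,sc,x0,y0,(0,255,0))
cv2.imwrite('pics/c4.png',np.hstack([v,w]))
E
```

```text
[0.55379021 0.18555342 0.19740559] [ 0.8188115  -0.37037778 -3.24751043] [ 0.0371764  -0.10002406 -0.03374712]
```

View pics/c4.png

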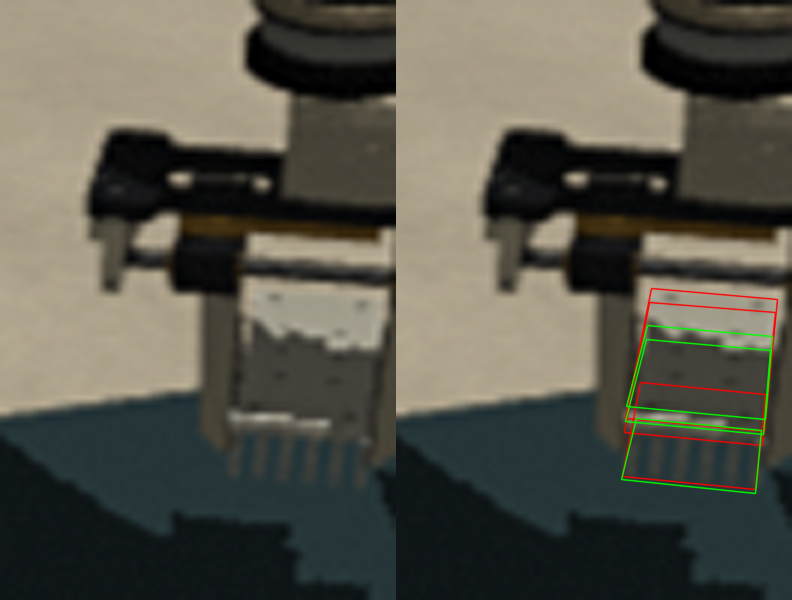

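The grip holds the sink level, so friction stops it drooping. I'll set it back down and regrip nearer the middle. Then I can lever its far end up on top of the fixed lip.

Request:
move_arm(
  moves="0 0 -50 0 0;0 0 -90 0 0;0 0 -97 0 0;0 0 -98 0 0;0 0 -98 0 0;0 0 -98 0 72;0 0 -98 0 72;0 0 -98 0 72",
)

```text
time_s: 7.75
eef_pos: [0.5525, 0.1852, 0.0971]
orientation: [0.976, -0.217, 0.0, -0.0]
wrist_force: [0.6, -0.5, -0.1]
width: 0.0719
```

Request:
move_arm(
  moves="-21 10 1 0 72;-21 10 1 0 72;-21 10 1 0 72;-21 10 1 0 72;-21 10 1 0 0;-21 10 1 0 0;-21 10 1 0 0;-21 10 1 0 0",
)

```text
time_s: 8.55
eef_pos: [0.5316, 0.1946, 0.0977]
orientation: [0.976, -0.217, 0.0, 0.0]
wrist_force: [0.5, -0.3, 0.7]
width: 0.0581
```

Request:
move_arm(
  moves="0 0 40 0 0;0 0 80 0 0;-20 -40 110 8 0;-92 -411 110 38.8 0;-92 -411 110 38.8 0;-92 -411 110 38.8 0;-92 -411 110 38.8 0;-92 -411 110 38.8 0;-92 -411 110 38.8 0;-92 -411 110 38.8 0",
)

```text
time_s: 9.55
eef_pos: [0.4441, -0.1871, 0.2072]
orientation: [0.993, 0.12, -0.0, -0.0]
wrist_force: [0.8, -0.3, -2.3]
width: 0.0582
```

Request:
move_arm(
  moves="0 0 0 0 0;0 0 0 0 0;0 0 0 0 0;0 0 0 0 0;0 0 0 0 0",
)

```text
time_s: 10.05
eef_pos: [0.4456, -0.1837, 0.2075]
orientation: [0.993, 0.121, 0.0, -0.0]
wrist_force: [-0.3, 0.8, -2.8]
width: 0.0581
```

Run:
```python
from h import *
s=monitor.sense();q=s['orientation'];print(s['time_s'],s['eef_pos'],np.degrees(2*np.arctan2(q[1],q[0])),s['wrist_force'],s['torque'])
out=[]
for c,(x0,y0) in(('top',(350,170)),('scene',(190,110))):
    im=snap(c,c+'5.png');b=im['color'][:,:,::-1];sc=4
    v=cv2.resize(b[y0:y0+130,x0:x0+100],None,fx=sc,fy=sc,interpolation=cv2.INTER_CUBIC)
    v=cv2.convertScaleAbs(v,alpha=1.5)
    overlay(im,v,s,.012,.0325,0,sc,x0,y0,(0,0,255)); out.append(v)
cv2.imwrite('pics/c5.png',np.hstack(out))
```

```text
10.05 [ 0.44563397 -0.18373554  0.20749862] 13.940189302158414 [-0.25898226  0.78652225 -2.82955331] [-0.00391869 -0.01603004  0.00617584]
```

View pics/c5.png

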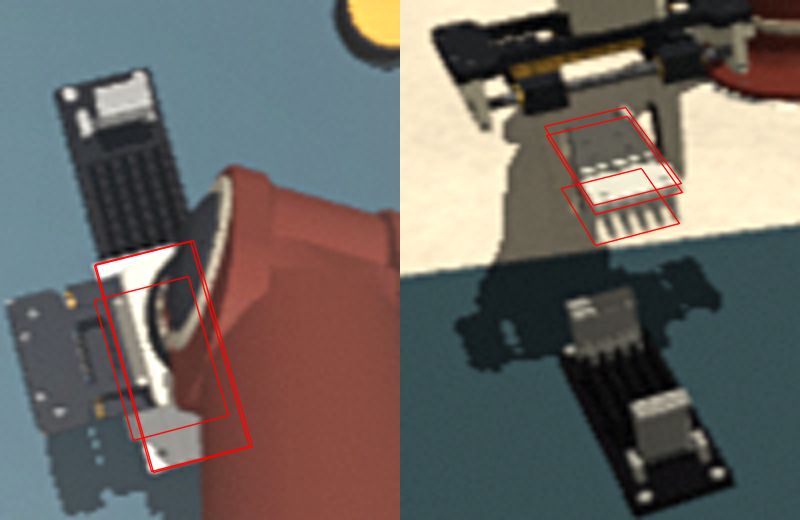

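Request:
move_arm(
  moves="-6 -32 -10 0 0;-6 -32 -30 0 0;-6 -32 -46 0 0;-6 -32 -46 0 0;-6 -32 -46 0 0",
)

```text
time_s: 10.65
eef_pos: [0.4395, -0.217, 0.1617]
orientation: [0.993, 0.12, -0.0, -0.0]
wrist_force: [-0.5, 0.2, -1.8]
width: 0.0578
```

```bash
cat > look.py <<'E'
from h import *
import sys
n,gx,gz,p=sys.argv[1],float(sys.argv[2]),float(sys.argv[3]),float(sys.argv[4])*np.pi/180
s=monitor.sense();q=s['orientation'];print(s['time_s'],s['eef_pos'],np.degrees(2*np.arctan2(q[1],q[0])),s['wrist_force'],s['torque'])
out=[]
wins=dict(top=(345,170),scene=(190,120)) if len(sys.argv)<6 else eval(sys.argv[5])
for c,(x0,y0) in wins.items():
    im=snap(c,c+n+'.png');b=im['color'][:,:,::-1];sc=5
    v=cv2.resize(b[y0:y0+115,x0:x0+80],None,fx=sc,fy=sc,interpolation=cv2.INTER_CUBIC)
    v=cv2.convertScaleAbs(v,alpha=1.5)
    overlay(im,v,s,gx,gz,p,sc,x0,y0,(0,0,255)); out.append(v)
cv2.imwrite('pics/c%s.png'%n,np.hstack(out))
E
python3 look.py 6 .012 .0325 0
```

```text
10.65 [ 0.43947961 -0.21698477  0.16168916] 13.808832365163246 [-0.50394839  0.170234   -1.8234228 ] [ 0.04921257 -0.09434631 -0.0485598 ]
```

View pics/c6.png

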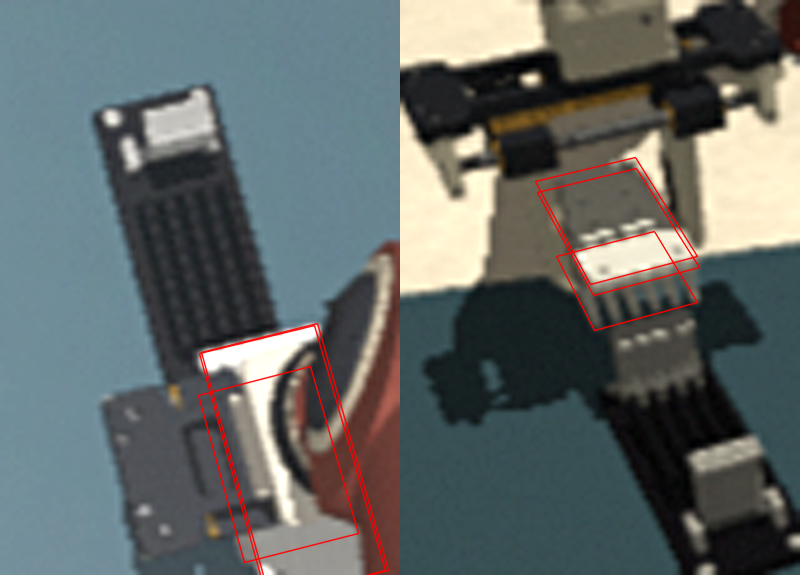

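Request:
move_arm(
  moves="0 0 -4 0 0;0 0 -7 0 0;0 0 -9 0 0;0 0 -11 0 0;0 0 -11 0 0",
)

```text
time_s: 11.25
eef_pos: [0.4378, -0.2181, 0.152]
orientation: [0.993, 0.119, -0.001, 0.0]
wrist_force: [-5.1, 0.7, 10.6]
width: 0.0578
```

```bash
python3 look.py 7 .012 .0325 0
```

```text
11.25 [ 0.43780868 -0.21808854  0.1520351 ] 13.694882441997404 [-5.08091443  0.66424877 10.57359376] [0.05832651 0.89455778 0.07458609]
```

View pics/c7.png

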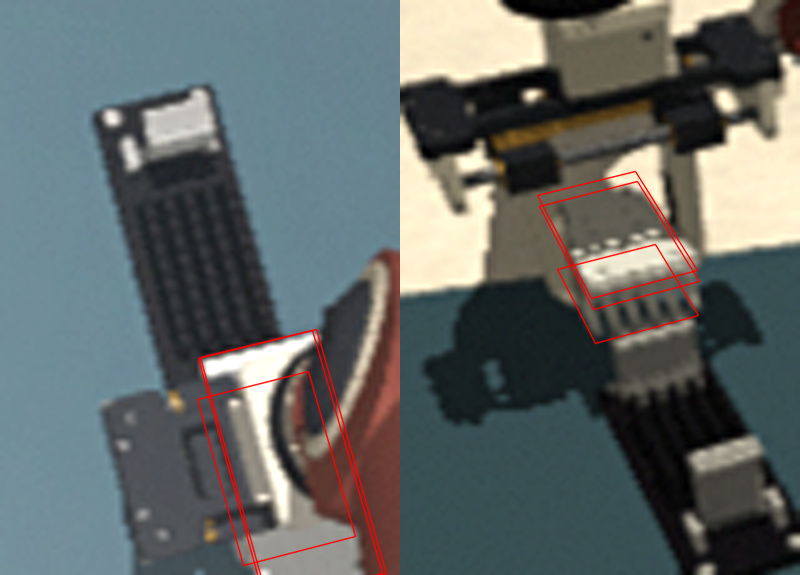

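Request:
move_arm(
  moves="0 0 -2 0 0;0 0 -4 0 0;0 0 -5 0 0;0 0 -5 0 0",
)

```text
time_s: 11.75
eef_pos: [0.4368, -0.2184, 0.147]
orientation: [0.993, 0.119, -0.002, 0.0]
wrist_force: [-7.1, -0.2, 11.9]
width: 0.0577
```

```bash
python3 look.py 8 .012 .0325 8
```

```text
11.75 [ 0.43680588 -0.21835575  0.14702667] 13.65835150086458 [-7.06270661 -0.24555439 11.91518679] [-0.06152361  1.23361964  0.03925111]
```

View pics/c8.png

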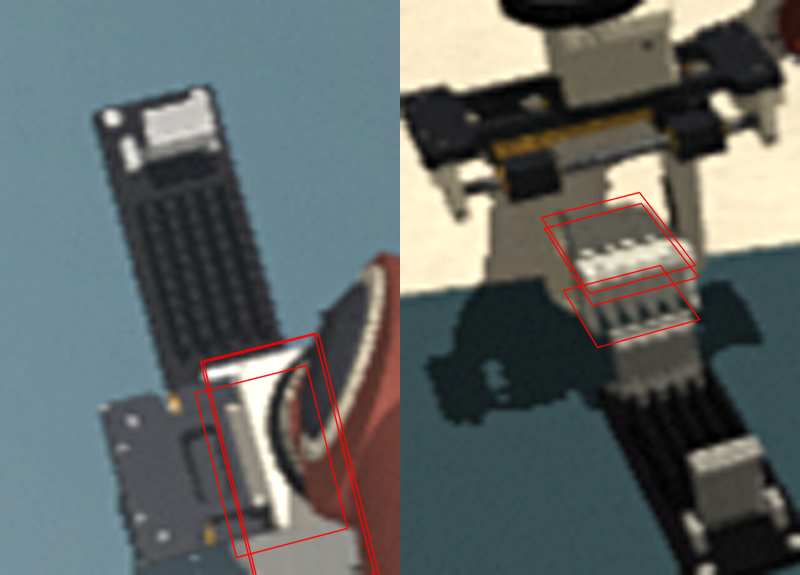

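Request:
move_arm(
  moves="0 0 10 0 0;0 0 20 0 0;0 0 30 0 0;0 0 30 0 0;0 0 30 0 0",
)

```text
time_s: 12.35
eef_pos: [0.4394, -0.2173, 0.1759]
orientation: [0.993, 0.12, 0.0, 0.0]
wrist_force: [0.1, -0.1, -2.2]
width: 0.0578
```

```bash
python3 look.py 9 .012 .0325 10 "dict(scene=(190,120))"
python3 - <<'E'
from h import *
im=cv2.imread('pics/scene9.png')
v=cv2.convertScaleAbs(cv2.resize(im[140:200,215:275],None,fx=10,fy=10,interpolation=cv2.INTER_CUBIC),alpha=1.5)
cv2.imwrite('pics/c9b.png',v)
E
```

```text
12.35 [ 0.43943431 -0.21734092  0.17587486] 13.770112364078935 [ 0.06709985 -0.11582966 -2.1856449 ] [ 0.02871176  0.01721795 -0.00628536]
```

View pics/c9.png

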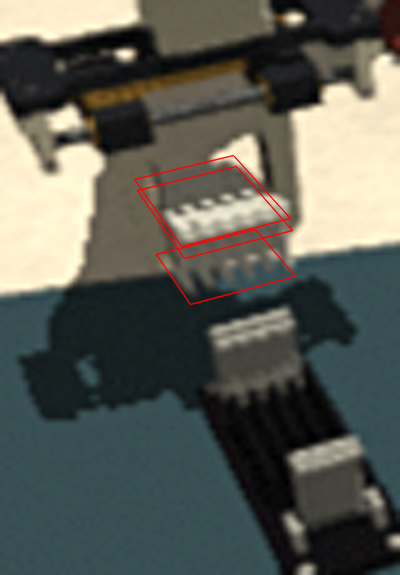

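View pics/c9b.png

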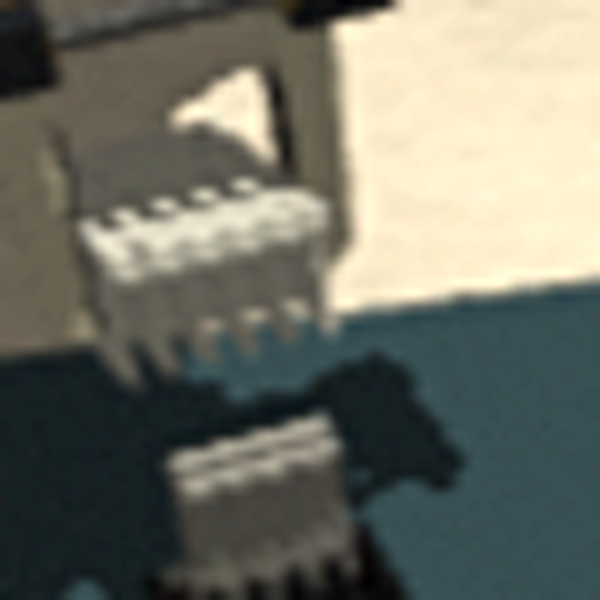

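Run:
```python
from h import *
from scipy.optimize import least_squares
s=monitor.sense();im=snap('scene')
px=np.array([(113,275),(327,215),(130,385),(332,332)])/10-.45+[215,140]
pts=[[.06,-.029,.04],[.06,.029,.04],[.042,-.029,0],[.042,.029,0]]
def r(v):
    q=np.array([proj(im,k) for k in held(s,.012+v[1]/1e3,.0325+v[2]/1e3,v[0]/10,v[3]/1e3,pts)])
    return np.r_[(q-px).ravel(),np.array(v[1:])/2.5*.5]
R=least_squares(r,[1,0,0,0]);print('pitch',np.degrees(R.x[0]/10),R.x,R.fun.round(2))
```

```text
pitch 10.07201772125667 [ 1.75789872  2.02463115 -4.50458196  1.00944518] [-0.3  -0.31  0.03  0.19 -0.21  0.46  0.55  0.21  0.4  -0.9   0.2 ]
```

Request:
move_arm(
  moves="-5 -1 -10 0 0;-5 -1 -27 0 0;-5 -1 -31 0 0;-5 -1 -34 0 0;-5 -1 -36 0 0;-5 -1 -37 0 0",
)

```text
time_s: 13.05
eef_pos: [0.4325, -0.2191, 0.1394]
orientation: [0.993, 0.119, -0.002, -0.0]
wrist_force: [-5.9, -0.1, 9.8]
width: 0.0579
```

Request:
move_arm(
  moves="0 0 10 0 0;0 0 20 0 0;0 0 36 0 0;0 0 36 0 0;0 0 36 0 0",
)

```text
time_s: 13.55
eef_pos: [0.4346, -0.2183, 0.1749]
orientation: [0.993, 0.12, 0.001, 0.0]
wrist_force: [-0.5, 0.4, -2.0]
width: 0.0579
```

```bash
python3 look.py 10 .014 .0265 12 "dict(scene=(190,120))"
python3 - <<'E'
from h import *
im=cv2.imread('pics/scene10.png')
v=cv2.convertScaleAbs(cv2.resize(im[140:200,215:275],None,fx=10,fy=10,interpolation=cv2.INTER_CUBIC),alpha=1.5)
cv2.imwrite('pics/c10b.png',v)
E
```

```text
13.55 [ 0.43457637 -0.21829354  0.17492042] 13.773870721595678 [-0.4785014   0.40716539 -1.96752221] [ 0.06488692  0.03080254 -0.01903141]
```

View pics/c10b.png

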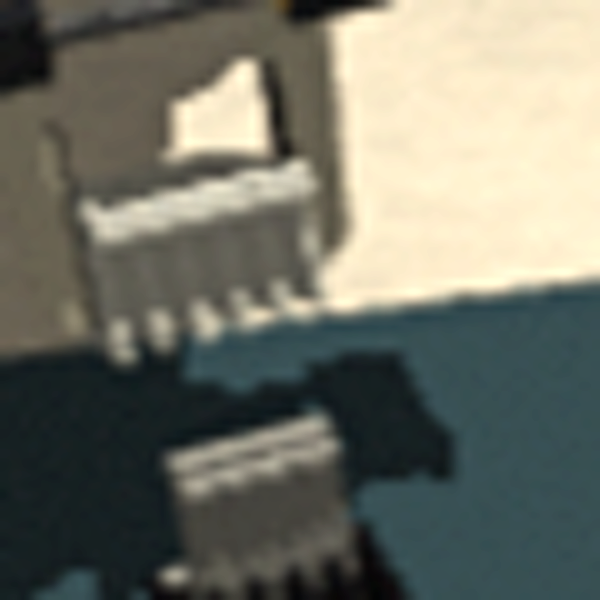

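View pics/c10.png

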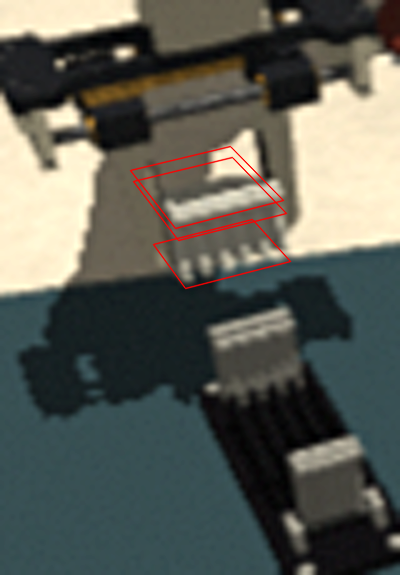

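Run:
```python
from h import *
from scipy.optimize import least_squares
s=monitor.sense();im=snap('scene')
px=np.array([(100,242),(316,188),(122,362),(318,297)])/10-.45+[215,140]
pts=[[.06,-.029,.04],[.06,.029,.04],[.042,-.029,0],[.042,.029,0]]
def r(v):
    q=np.array([proj(im,k) for k in held(s,.014+v[1]/1e3,.026+v[2]/1e3,v[0]/10,v[3]/1e3,pts)])
    return np.r_[(q-px).ravel(),np.array(v[1:])/2.5*.5]
R=least_squares(r,[1,0,0,0]);print('pitch',np.degrees(R.x[0]/10),R.x,R.fun.round(2))
T=snap('top','top10.png')
b=T['color'][:,:,::-1];x0,y0,sc=345,190,6
v=cv2.convertScaleAbs(cv2.resize(b[y0:y0+100,x0:x0+80],None,fx=sc,fy=sc,interpolation=cv2.INTER_CUBIC),alpha=1.4)
overlay(T,v,s,.014+R.x[1]/1e3,.026+R.x[2]/1e3,R.x[0]/10,sc,x0,y0,(0,0,255))
cv2.imwrite('pics/c11.png',v)
```

```text
pitch 10.272133528592502 [ 1.79282551  1.92073823 -4.16234372  0.65455409] [-0.15 -0.06 -0.06 -0.09 -0.51 -0.19  0.81  0.84  0.38 -0.83  0.13]
```

View pics/c11.png

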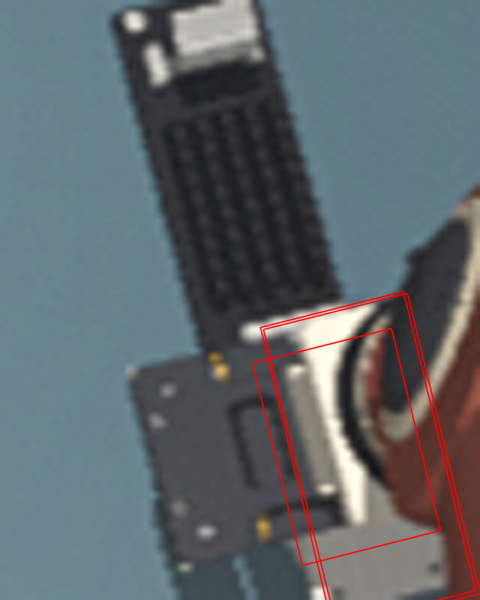

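Run:
```python
from h import *
im=cv2.imread('pics/scene10.png')[:,:,::-1]
for c in (226,230,234,238,242):
    print(c,[(r,*map(int,im[r,c])) for r in range(150,172)])
```

```text
226 [(150, 67, 62, 54), (151, 68, 64, 55), (152, 70, 64, 55), (153, 69, 64, 55), (154, 68, 63, 54), (155, 67, 62, 53), (156, 69, 64, 55), (157, 64, 60, 53), (158, 55, 54, 48), (159, 56, 55, 49), (160, 85, 82, 74), (161, 136, 133, 121), (162, 137, 134, 121), (163, 132, 128, 115), (164, 84, 82, 73), (165, 60, 59, 52), (166, 63, 62, 54), (167, 65, 63, 57), (168, 67, 65, 58), (169, 66, 65, 58), (170, 66, 65, 58), (171, 69, 67, 60)]
230 [(150, 66, 61, 52), (151, 63, 59, 50), (152, 65, 60, 51), (153, 64, 60, 50), (154, 65, 60, 51), (155, 69, 65, 55), (156, 62, 59, 52), (157, 57, 56, 50), (158, 59, 58, 51), (159, 96, 95, 84), (160, 139, 138, 125), (161, 137, 134, 121), (162, 133, 130, 116), (163, 84, 82, 72), (164, 59, 59, 52), (165, 64, 62, 55), (166, 64, 63, 56), (167, 66, 63, 58), (168, 66, 65, 58), (169, 67, 66, 60), (170, 68, 67, 60), (171, 102, 99, 88)]
234 [(150, 163, 152, 130), (151, 171, 160, 138), (152, 167, 156, 134), (153, 172, 161, 138), (154, 173, 162, 138), (155, 105, 99, 84), (156, 58, 57, 50), (157, 58, 56, 50), (158, 98, 95, 85), (159, 143, 140, 128), (160, 141, 138, 124),
[... 395 characters left out ...]
1, 138, 125), (159, 139, 136, 122), (160, 136, 132, 118), (161, 84, 83, 74), (162, 61, 59, 52), (163, 63, 61, 55), (164, 66, 65, 58), (165, 67, 66, 59), (166, 68, 65, 59), (167, 67, 65, 57), (168, 68, 67, 60), (169, 96, 93, 84), (170, 91, 89, 79), (171, 84, 81, 72)]
242 [(150, 27, 26, 20), (151, 24, 22, 20), (152, 32, 29, 24), (153, 50, 45, 40), (154, 59, 54, 47), (155, 62, 57, 49), (156, 66, 64, 57), (157, 133, 131, 119), (158, 137, 134, 121), (159, 134, 132, 117), (160, 83, 81, 72), (161, 62, 59, 54), (162, 63, 60, 55), (163, 66, 64, 56), (164, 67, 66, 58), (165, 67, 66, 59), (166, 67, 65, 58), (167, 68, 66, 58), (168, 95, 93, 82), (169, 99, 97, 86), (170, 88, 87, 77), (171, 113, 108, 95)]
```

```bash
cat > pit.py <<'E'
from h import *
from scipy.optimize import least_squares
# rows: list of (edge 'n'/'f', col,row); tips: list (y,col,row)
def solve(im,s,near,far,tips,gx,gz,w=(2,4,1.5)):
    def line(P,c):
        a,b=[proj(im,k) for k in P];t=(c-a[0])/(b[0]-a[0]);return a[1]+t*(b[1]-a[1])
    def r(v):
        H=lambda p:held(s,gx+v[1]/1e3,gz+v[2]/1e3,v[0]/10,v[3]/1e3,p)
        n=H([[.06,-.029,.04],[.06,.029,.04]]);f=H([[-.06,-.029,.04],[-.06,.029,.04]])
        e=[line(n,c)-y for c,y in near]+[line(f,c)-y for c,y in far]
        for y,c,rr in tips: e+=list(proj(im,H([[.042,y,0]])[0])-[c,rr])
        return np.r_[e,v[1]/w[0]*.5,v[2]/w[1]*.5,v[3]/w[2]*.5]
    R=least_squares(r,[2,0,0,0]);print('pitch',np.degrees(R.x[0]/10),R.x.round(2),R.fun.round(2));return R.x
E
python3 - <<'E'
from pit import *
s=monitor.sense();im=snap('scene')
solve(im,s,[(226,164),(230,163),(234,162),(238,161),(242,160)],[(226,157.2),(230,156),(234,155)],[(-.029,226.7,175.7),(.029,246.3,169.2)],.014,.026)
E
```

```text
pitch 21.34957909807208 [ 3.73  1.29  4.68 -0.31] [-0.73 -0.73 -0.73 -0.73 -0.73 -0.54 -0.31 -0.29 -0.02  1.85  1.37  2.82
  0.32  0.58 -0.1 ]
```

```bash
sed -i 's/n=H(\[\[.06,-.029,.04\],\[.06,.029,.04\]\])/n=H([[.06,-.029,NZ],[.06,.029,NZ]])/; s/^def solve/NZ=.033\ndef solve/' pit.py
python3 - <<'E'
from pit import *
s=monitor.sense();im=snap('scene')
N=[(226,164),(230,163),(234,162),(238,161),(242,160)];F=[(226,157.2),(230,156),(234,155)]
x=solve(im,s,N,F,[(-.029,226.7,175.7),(.029,246.3,169.2)],.014,.026)
solve(im,s,N,F,[],.014,.026)
v=cv2.convertScaleAbs(cv2.resize(im['color'][140:200,215:275,::-1],None,fx=10,fy=10,interpolation=cv2.INTER_CUBIC),alpha=1.5)
overlay(im,v,s,.014+x[1]/1e3,.026+x[2]/1e3,x[0]/10,10,215,140,(0,0,255),x[3]/1e3)
cv2.imwrite('pics/c12.png',v)
E
```

```text
pitch 24.472716046927868 [ 4.27  0.64  1.32 -0.53] [-0.23 -0.24 -0.24 -0.24 -0.24 -0.27 -0.04 -0.02 -0.45  0.24  1.02  1.22
  0.16  0.16 -0.18]
pitch 24.337515614991283 [ 4.25 -0.04  1.72  0.  ] [-0.   -0.01 -0.01 -0.01 -0.01 -0.17  0.06  0.08 -0.01  0.21  0.  ]
```

View pics/c12.png

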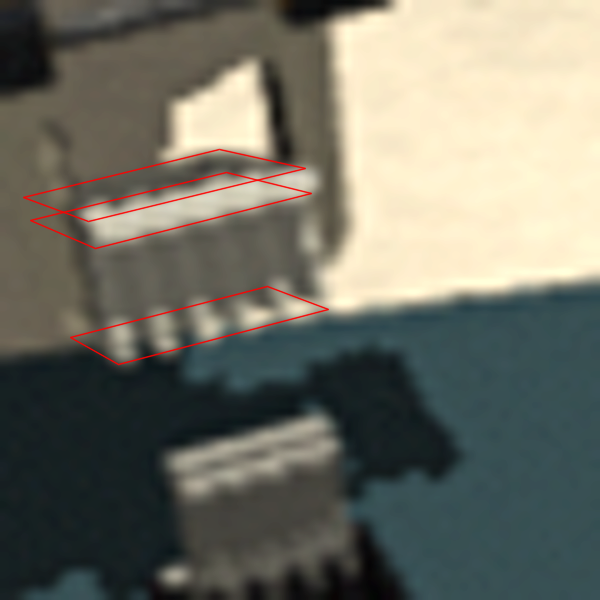

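Request:
move_arm(
  moves="14 -50 0 0 0;27 -107 0 0 0;27 -107 0 0 0;27 -107 -30 0 0;27 -107 -55 0 0;27 -107 -58 0 0;27 -107 -58 0 0;27 -107 -58 0 0",
)

```text
time_s: 14.6
eef_pos: [0.4618, -0.3255, 0.1174]
orientation: [0.993, 0.12, 0.001, 0.0]
wrist_force: [-0.7, 0.2, -2.8]
width: 0.0574
```

Request:
move_arm(
  moves="0 0 -2 0 0;0 0 -4 0 0;0 0 -6 0 0;0 0 -8 0 0;0 0 -9 0 0;0 0 -9 0 0",
)

```text
time_s: 15.2
eef_pos: [0.4642, -0.325, 0.1104]
orientation: [0.993, 0.12, 0.003, 0.001]
wrist_force: [2.4, 2.7, 9.7]
width: 0.0581
```

Run:
```python
from pit import *
s=monitor.sense();print(s['eef_pos'],s['wrist_force'],s['torque'],s['width'])
im=snap('scene','scene13.png')
g=np.array(s['eef_pos'])-[0,0,.065];p=proj(im,g);x0,y0=int(p[0])-30,int(p[1])-30;print(p)
v=cv2.convertScaleAbs(cv2.resize(im['color'][y0:y0+60,x0:x0+60,::-1],None,fx=10,fy=10,interpolation=cv2.INTER_CUBIC),alpha=1.5)
overlay(im,v,s,.0145,.0275,np.radians(15),10,x0,y0,(0,0,255))
cv2.imwrite('pics/c13.png',v)
```

```text
[ 0.4642278  -0.32499185  0.11035156] [2.38761481 2.69610529 9.73501947] [ 0.58600544 -0.03096097 -0.07340512] 0.05811827221470454
[197.0498388  193.23347951]
```

View pics/c13.png

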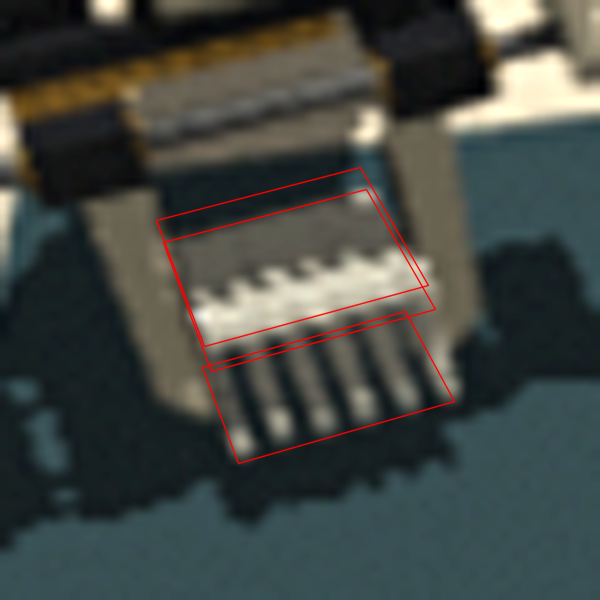

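Run:
```python
from pit import *
s=monitor.sense();im=snap('scene')
x0,y0=167,163
for c in (x0+22,x0+27,x0+32): print(c,[(r,int(im['color'][r,c].mean())) for r in range(178,205)])
f=lambda x,y:(x0+x/10-.45,y0+y/10-.45)
solve(im,s,[f(220,350),f(320,325),f(420,298)],[f(200,232),f(265,216),f(330,200)],[(-.029,*f(240,458)),(.029,*f(452,392))],.0145,.0275)
```

```text
189 [(178, 61), (179, 32), (180, 19), (181, 18), (182, 20), (183, 18), (184, 19), (185, 35), (186, 55), (187, 59), (188, 58), (189, 57), (190, 56), (191, 57), (192, 59), (193, 110), (194, 148), (195, 131), (196, 118), (197, 76), (198, 38), (199, 43), (200, 52), (201, 53), (202, 47), (203, 50), (204, 48)]
194 [(178, 37), (179, 18), (180, 17), (181, 18), (182, 19), (183, 20), (184, 43), (185, 56), (186, 59), (187, 59), (188, 56), (189, 64), (190, 126), (191, 114), (192, 135), (193, 145), (194, 129), (195, 128), (196, 67), (197, 22), (198, 19), (199, 29), (200, 37), (201, 50), (202, 56), (203, 58), (204, 91)]
199 [(178, 24), (179, 18), (180, 17), (181, 17), (182, 23), (183, 52), (184, 59), (185, 55), (186, 56), (187, 55), (188, 54), (189, 64), (190, 126), (191, 141), (192, 136), (193, 127), (194, 134), (195, 77), (196, 44), (197, 40), (198, 30), (199, 22), (200, 28), (201, 32), (202, 45), (203, 57), (204, 84)]
pitch 20.485344843550216 [3.58 0.05 0.31 0.35] [ 0.12 -0.11 -0.13  0.09 -0.01 -0.12 -0.28 -0.14  0.24  0.32  0.01  0.04
  0.12]
```

Request:
move_arm(
  moves="0 0 -2 0 0;0 0 -4 0 0;0 0 -5 0 0;0 0 -6 0 0;0 0 -6 0 0;0 0 -6 0 0",
)

```text
time_s: 15.9
eef_pos: [0.467, -0.3242, 0.1052]
orientation: [0.993, 0.121, 0.006, 0.002]
wrist_force: [5.4, 4.2, 9.8]
width: 0.0578
```

Run:
```python
from pit import *
s=monitor.sense();print(s['eef_pos'],s['wrist_force'],s['torque'],s['width'])
im=snap('scene','scene14.png')
x0,y0=167,163
for c in (x0+22,x0+27,x0+32): print(c,[(r,int(im['color'][r,c].mean())) for r in range(180,205)])
v=cv2.convertScaleAbs(cv2.resize(im['color'][y0:y0+60,x0:x0+60,::-1],None,fx=10,fy=10,interpolation=cv2.INTER_CUBIC),alpha=1.5)
overlay(im,v,s,.0145,.0278,np.radians(15),10,x0,y0,(0,0,255))
cv2.imwrite('pics/c14.png',v)
```

```text
[ 0.46704912 -0.32418872  0.1052492 ] [5.42726987 4.16292816 9.78281059] [ 0.94296143 -0.739032   -0.12223256] 0.05782296990198557
189 [(180, 17), (181, 19), (182, 18), (183, 17), (184, 18), (185, 44), (186, 59), (187, 59), (188, 59), (189, 59), (190, 59), (191, 59), (192, 57), (193, 62), (194, 100), (195, 110), (196, 137), (197, 148), (198, 154), (199, 126), (200, 122), (201, 80), (202, 47), (203, 48), (204, 49)]
194 [(180, 18), (181, 20), (182, 17), (183, 20), (184, 53), (185, 59), (186, 60), (187, 60), (188, 59), (189, 61), (190, 60), (191, 59), (192, 59), (193, 59), (194, 130), (195, 147), (196, 145), (197, 145), (198, 122), (199, 118), (200, 66), (201, 45), (202, 54), (203, 57), (204, 59)]
199 [(180, 17), (181, 20), (182, 29), (183, 55), (184, 60), (185, 59), (186, 51), (187, 56), (188, 55), (189, 57), (190, 63), (191, 97), (192, 75), (193, 132), (194, 146), (195, 146), (196, 128), (197, 115), (198, 91), (199, 42), (200, 26), (201, 31), (202, 45), (203, 53), (204, 56)]
```

View pics/c14.png

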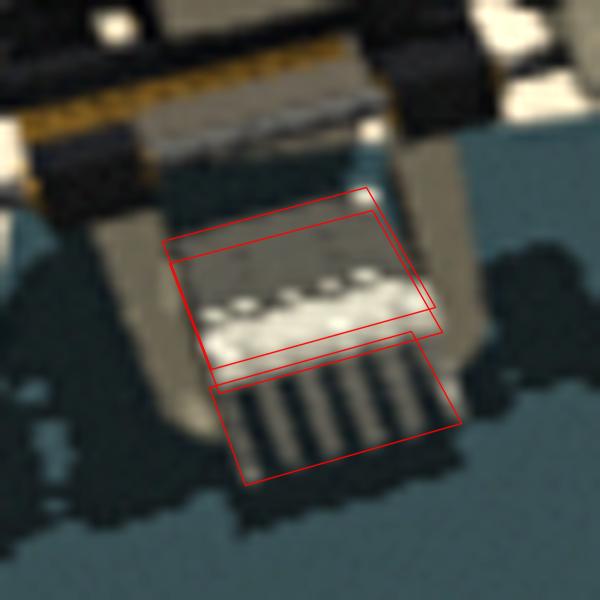

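Request:
move_arm(
  moves="0 0 40 0 0;0 0 85 0 0;0 0 85 0 0;96 139 85 0.2 0;96 139 85 0.2 0;96 139 85 0.2 0;96 139 85 0.2 0;96 139 85 0.2 0;96 139 85 0.2 0;96 139 85 0.2 0",
)

```text
time_s: 16.95
eef_pos: [0.5557, -0.1886, 0.186]
orientation: [0.993, 0.12, -0.001, 0.001]
wrist_force: [-0.1, 0.5, -3.3]
width: 0.0576
```

Run:
```python
from pit import *
s=monitor.sense();q=s['orientation'];print(s['time_s'],s['eef_pos'],np.degrees(2*np.arctan2(q[1],q[0])),s['wrist_force'],s['torque'],s['width'])
out=[]
for c,(x0,y0,w,h,sc) in dict(top=(350,165,65,95,6),scene=(220,120,65,95,6)).items():
    im=snap(c,c+'15.png')
    v=cv2.convertScaleAbs(cv2.resize(im['color'][y0:y0+h,x0:x0+w,::-1],None,fx=sc,fy=sc,interpolation=cv2.INTER_CUBIC),alpha=1.5)
    overlay(im,v,s,.0145,.0278,np.radians(15),sc,x0,y0,(0,0,255));out.append(v)
cv2.imwrite('pics/c15.png',np.hstack(out))
```

```text
16.95 [ 0.55569511 -0.18862194  0.18600391] 13.767016503539208 [-0.13287268  0.54355622 -3.25335463] [-0.02512129 -0.00212494 -0.01149608] 0.05757128217511639
```

View pics/c15.png

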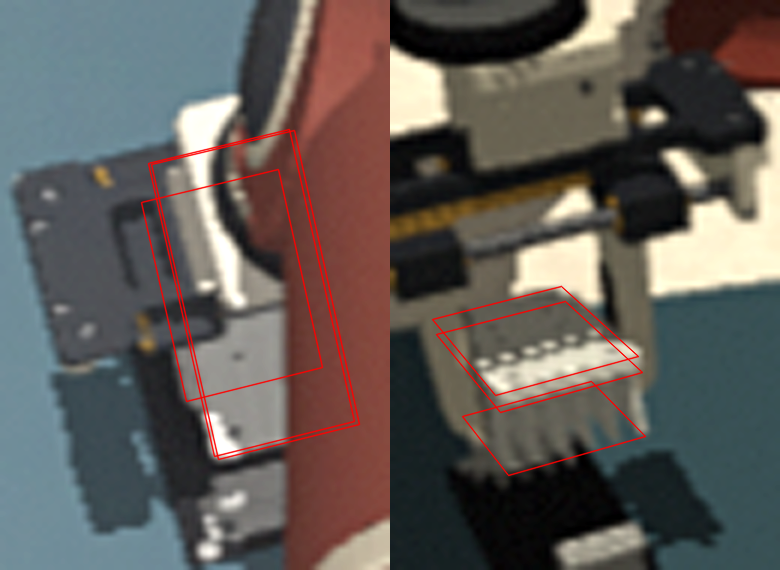

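Run:
```python
from pit import *
s=monitor.sense();q=s['orientation'];print(s['time_s'],s['eef_pos'],np.degrees(2*np.arctan2(q[1],q[0])))
out=[]
for c,(x0,y0,w,h,sc) in dict(top=(360,170,50,75,8),scene=(225,150,50,75,8)).items():
    im=snap(c,c+'16.png')
    v=cv2.convertScaleAbs(cv2.resize(im['color'][y0:y0+h,x0:x0+w,::-1],None,fx=sc,fy=sc,interpolation=cv2.INTER_CUBIC),alpha=1.5)
    out.append(v)
cv2.imwrite('pics/c16.png',np.hstack(out))
```

```text
17.05 [ 0.5559834  -0.18852447  0.1862814 ] 13.754751192579201
```

View pics/c16.png

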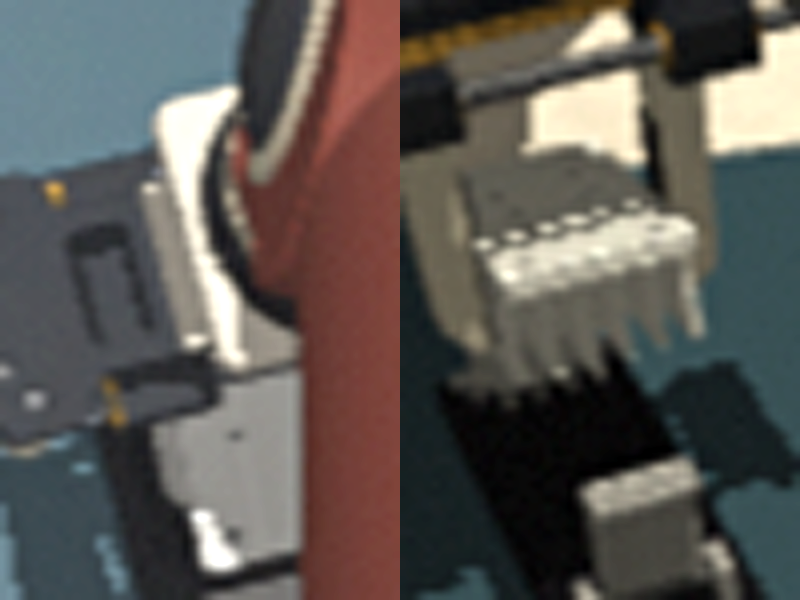

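Run:
```python
from pit import *
s=monitor.sense();im=snap('scene')
for c in (235,240,245,250): print(c,[(r,*map(int,im['color'][r,c])) for r in range(166,192)])
```

```text
235 [(166, 71, 66, 56), (167, 72, 67, 57), (168, 70, 65, 54), (169, 68, 64, 54), (170, 65, 62, 54), (171, 63, 61, 54), (172, 63, 62, 56), (173, 63, 62, 55), (174, 64, 62, 55), (175, 63, 62, 56), (176, 62, 61, 55), (177, 63, 61, 55), (178, 61, 61, 53), (179, 69, 67, 60), (180, 126, 123, 109), (181, 77, 75, 67), (182, 66, 65, 57), (183, 57, 56, 50), (184, 48, 46, 41), (185, 47, 46, 38), (186, 53, 50, 43), (187, 55, 53, 45), (188, 59, 56, 46), (189, 57, 54, 45), (190, 72, 68, 56), (191, 92, 86, 72)]
240 [(166, 67, 64, 54), (167, 72, 67, 58), (168, 116, 108, 92), (169, 82, 78, 68), (170, 62, 61, 53), (171, 61, 60, 53), (172, 63, 62, 56), (173, 64, 62, 56), (174, 64, 62, 56), (175, 64, 64, 56), (176, 59, 58, 51), (177, 60, 60, 52), (178, 58, 55, 50), (179, 106, 103, 92), (180, 84, 82, 72), (181, 138, 134, 120), (182, 136, 132, 119), (183, 123, 119, 107), (184, 133, 131, 117), (185, 120, 119, 105), (186, 112, 110, 98), (187, 76, 73, 66), (188, 61, 59, 53), (189, 63, 61, 54), (190, 64, 62, 56), (191, 61, 60, 53)]
245 [(166, 175, 165, 142), (167, 167, 158, 136), (168, 93, 88, 76), (169, 59, 
[... 274 characters left out ...]
14, 112, 100), (184, 112, 109, 97), (185, 115, 112, 100), (186, 78, 75, 68), (187, 64, 61, 54), (188, 62, 61, 55), (189, 63, 63, 56), (190, 64, 62, 55), (191, 58, 57, 51)]
250 [(166, 169, 159, 136), (167, 169, 158, 137), (168, 147, 141, 124), (169, 86, 84, 73), (170, 59, 58, 52), (171, 61, 60, 53), (172, 63, 61, 54), (173, 64, 63, 56), (174, 62, 61, 54), (175, 68, 66, 59), (176, 117, 115, 102), (177, 85, 84, 75), (178, 138, 136, 121), (179, 156, 153, 137), (180, 156, 153, 136), (181, 154, 152, 137), (182, 130, 128, 115), (183, 119, 116, 103), (184, 86, 83, 74), (185, 65, 63, 56), (186, 63, 61, 55), (187, 64, 62, 56), (188, 63, 61, 55), (189, 63, 62, 54), (190, 60, 60, 55), (191, 46, 52, 50)]
```

Run:
```python
from pit import *
s=monitor.sense();im=snap('scene')
f=lambda x,y:(225+(x-400)/8-.45,150+y/8-.45)
for t in ([],[(-.029,*f(515,402)),(.029,*f(703,337))]):
  solve(im,s,[(240,187.1),(245,186),(250,184.4)],[(235,170.2),(240,169.1),(245,168.2)],t,.0145,.0278)
```

```text
pitch 15.316539379096838 [ 2.67  0.04 -0.56  0.  ] [ 0.12 -0.16  0.06  0.27  0.07 -0.33  0.01 -0.07  0.  ]
pitch 15.201658404284244 [ 2.65 -0.13 -0.29 -0.84] [ 0.3   0.01  0.23  0.33  0.13 -0.26  0.27 -1.16 -0.28  0.37 -0.03 -0.04
 -0.28]
```

Request:
move_arm(
  moves="4 2 -10 0 0;4 2 -30 0 0;4 2 -38 0 0;4 2 -38 0 0;4 2 -38 0 0",
)

```text
time_s: 17.75
eef_pos: [0.5613, -0.1844, 0.1485]
orientation: [0.993, 0.121, -0.0, -0.0]
wrist_force: [-0.1, -0.1, -2.4]
width: 0.058
```

```bash
cat > l2.py <<'E'
from pit import *
import sys
n=sys.argv[1]
s=monitor.sense();q=s['orientation'];print(s['time_s'],s['eef_pos'],np.degrees(2*np.arctan2(q[1],q[0])),s['wrist_force'],s['torque'])
R=(.5354,-.1921,.2395)
g=np.array(s['eef_pos'])-[0,0,.065];c,sn=np.cos(R[2]),np.sin(R[2]);d=g[:2]-R[:2];print('grasp in cradle mm',np.round([1e3*(c*d[0]+sn*d[1]),1e3*(-sn*d[0]+c*d[1]),g[2]*1e3],1))
out=[]
for c,(x0,y0,w,h,sc) in dict(top=(360,180,50,75,8),scene=(220,160,50,75,8)).items():
    im=snap(c,c+n+'.png')
    v=cv2.convertScaleAbs(cv2.resize(im['color'][y0:y0+h,x0:x0+w,::-1],None,fx=sc,fy=sc,interpolation=cv2.INTER_CUBIC),alpha=1.7)
    out.append(v)
cv2.imwrite('pics/c%s.png'%n,np.hstack(out))
E
python3 l2.py 17
```

```text
17.75 [ 0.56131978 -0.18443395  0.14851492] 13.95106695938261 [-0.08204926 -0.10559484 -2.36817296] [-0.02585998 -0.05503286  0.02004456]
grasp in cradle mm [27.   1.3 83.5]
```

View pics/c17.png

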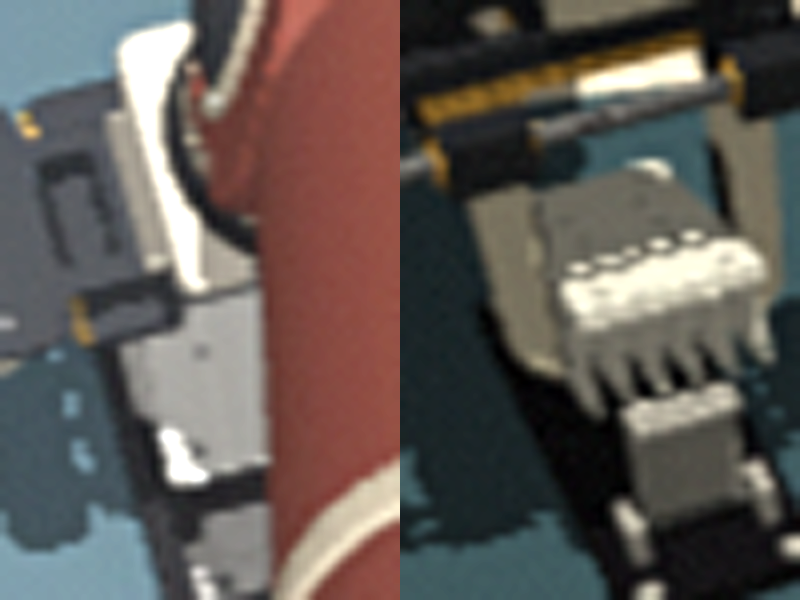

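```bash
cat > l3.py <<'E'
from pit import *
import sys
n=sys.argv[1];gx,gz,p=[float(a) for a in sys.argv[2:5]]
s=monitor.sense()
R=(.5354,-.1921,.2395)
out=[]
for c,(x0,y0,w,h,sc) in dict(top=(372,215,33,40,12),scene=(228,170,33,40,12)).items():
    im=snap(c,c+n+'.png')
    v=cv2.convertScaleAbs(cv2.resize(im['color'][y0:y0+h,x0:x0+w,::-1],None,fx=sc,fy=sc,interpolation=cv2.INTER_CUBIC),alpha=1.7)
    overlay(im,v,s,gx,gz,np.radians(p),sc,x0,y0,(0,0,255))
    for P in ([[-.0548,.022,.057],[-.072,.022,.057],[-.072,-.022,.057],[-.0548,-.022,.057]],[[.062,.017,.064],[.075,.017,.064],[.075,-.017,.064],[.062,-.017,.064]]):
        q=np.array([proj(im,k) for k in tf(*R,P)])
        cv2.polylines(v,[np.round((q+.5-[x0,y0])*sc).astype(int)],True,(0,255,0),1,cv2.LINE_AA)
    out.append(v)
cv2.imwrite('pics/c%s.png'%n,np.hstack(out))
E
python3 l3.py 18 .0145 .0276 15.3
```

```text
(no output)
```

View pics/c18.png

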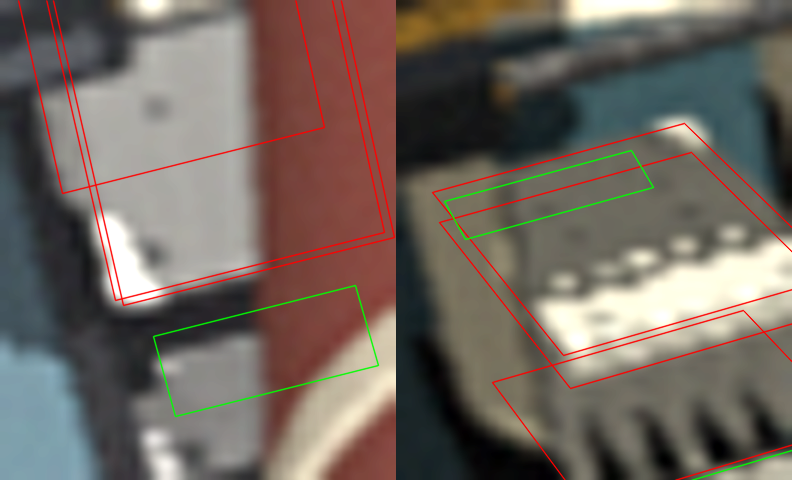

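Run:
```python
from pit import *
s=monitor.sense();im=snap('scene');T=snap('top')
f=lambda x,y:np.array((220+(x-400)/8-.45,160+y/8-.45))
H=lambda p,dy=0:held(s,.0145,.0276,np.radians(15.3),dy,p)
for y,p in((-.029,(592,408)),(.029,(768,357))):
    print('tip pred',proj(im,H([[.042,y,0]])[0]).round(2),'meas',f(*p).round(2),' d/dy(1mm)',(proj(im,H([[.042,y,0]],.001)[0])-proj(im,H([[.042,y,0]])[0])).round(3))
R=(.5354,-.1921,.2395)
for y,p in((-.017,(620,408)),(.017,(736,384)),):
    print('catchfar pred',proj(im,tf(*R,[[.061,y,.064]])[0]).round(2),f(*p).round(2))
for y,p in((-.017,(632,435)),(.017,(746,408)),):
    print('catchnear pred',proj(im,tf(*R,[[.075,y,.064]])[0]).round(2),f(*p).round(2))
for r in range(176,214,1):
    print(r,' '.join('%3d'%int(im['color'][r,c].mean()) for c in range(238,268)))
```

```text
tip pred [243.24 211.75] meas [243.55 210.55]  d/dy(1mm) [ 0.394 -0.119]
tip pred [265.6 205. ] meas [265.55 204.18]  d/dy(1mm) [ 0.377 -0.114]
catchfar pred [247.46 210.64] [247.05 210.55]
catchfar pred [260.59 206.72] [261.55 207.55]
catchnear pred [249.17 213.82] [248.55 213.92]
catchnear pred [262.43 209.81] [262.8  210.55]
176  65  64  50  45  32  31  32  34  39  45  45  45  48  50  50  48  50  49  49  48  55  59  62  65  63  60  64  66  58  50
177  37  32  26  25  32  44  47  46  49  49  49  48  49  50  48  48  49  49  50  45  40  47  62  64  63  63  64  66  59  49
178  21  19  19  18  23  40  50  50  50  49  49  47  46  45  47  47  48  48  49  44  27  26  52  64  64  63  64  64  59  50
179  19  20  20  19  19  35  50  49  48  49  47  49  54  64  63  49  47  47  49  49  32  11  41  64  65  62  63  64  60  51
180  18  19  19  17  19  36  50  49  49  48  52  71 112 134 117  77  48  48  49  51  34   8  32  58  65  63  63  63  59  51
181  18  19  17  18  32  46  52  54  55  56  57  57  70  87 115 105  55  48  49  50  36  10  24  51  64  64  63  63  60  53
182  17  19  24  30  45  5
[... 3241 characters left out ...]
  52  20   0  25  74  73  25  26  34  45  79 102 100  77  25  17  32  35  21  21
209   2   4   2  11  43  66  50  10   7  29  48  42  20  20  45  56  70  97  91  84  99 107 107  92  54  21  22  25  19  20
210   5   4   0   6  27  54  54  23   0  11  35  82 111  96  93 103 104 107 100  99  99 107 114  96  61  26  19  19  19  20
211   6   6   2   2  10  29  44  33   7  39  87 109 110 105 100 104 101  96 102 113 103  84  75  57  31  16  18  21  34  35
212   6   4   2   3   2   8  19  15   3  29  81 108 103 100 102 105 103 101  87  73  62  51  46  36  18   7  16  19  23  26
213   6   3   4   6   3   2   3   5   2  15  50  95 111  95  89  84  68  61  56  45  44  44  42  38  20   4  12  20  20  17
```

Request:
move_arm(
  moves="-1.5 -2.1 0 0 0;-1.5 -2.1 0 0 0;-1.5 -2.1 -4 0 0;-1.5 -2.1 -7 0 0;-1.5 -2.1 -10 0 0;-1.5 -2.1 -10 0 0",
)

```text
time_s: 18.65
eef_pos: [0.56, -0.1871, 0.1402]
orientation: [0.993, 0.121, 0.001, 0.001]
wrist_force: [-3.9, 0.3, 7.5]
width: 0.0582
```

```bash
python3 l2.py 19
```

```text
18.65 [ 0.56000497 -0.18706909  0.14022636] 13.92693010545922 [-3.85306458  0.31689932  7.51633521] [ 0.09897048  0.331006   -0.00906867]
grasp in cradle mm [25.1 -0.9 75.2]
```

View pics/c19.png

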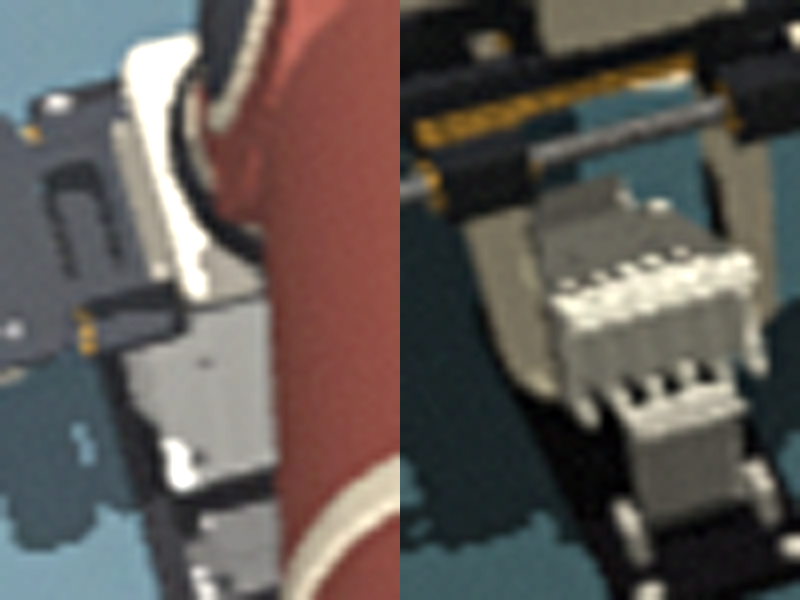

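Request:
move_arm(
  moves="0 1 5 0 0;0 1 10 0 0;-5 0 12 0 0;-5 0 12 0 0;-5 0 12 0 0",
)

```text
time_s: 19.25
eef_pos: [0.5543, -0.1866, 0.1503]
orientation: [0.993, 0.121, -0.0, -0.0]
wrist_force: [-0.5, 0.5, -2.2]
width: 0.0583
```

```bash
python3 l2.py 20;python3 - <<'E'
from pit import *
im=cv2.imread('pics/scene20.png')
for r in range(174,216): print(r,' '.join('%3d'%int(im[r,c].mean()) for c in range(236,268)))
E
```

```text
19.25 [ 0.55430901 -0.18657557  0.1503058 ] 13.932850588627321 [-0.46722641  0.47552409 -2.16719262] [ 0.01878361 -0.03872078 -0.05119695]
grasp in cradle mm [19.7  0.9 85.3]
174  40  57  59  51  45  34  30  30  34  38  43  46  45  48  49  50  49  49  49  50  49  54  60  64  64  63  60  61  66  59  47  49
175  32  36  35  27  24  19  33  45  45  47  50  49  49  50  50  49  49  49  49  49  41  35  49  61  64  63  64  64  64  58  48  48
176  24  22  20  20  19  18  35  51  51  50  50  49  49  48  49  49  49  48  49  49  42  28  39  62  64  65  64  63  65  58  49  48
177  17  19  20  18  17  19  35  49  49  47  49  48  49  48  49  49  48  49  49  50  48  31  25  51  64  63  63  65  63  58  50  48
178  16  19  17  19  19  20  36  49  49  49  48  49  49  49  49  47  48  48  49  49  50  34  10  34  57  65  63  64  64  59  50  47
179  16  18  21  20  20  31  46  50  49  49  49  47  49  48  48  50  47  49  49  50  51  36  11  28  55  64  64  62  64  59  51  48
180  15  18  18  19  19  37  50  51  48  49  49  49  48  49  66  76  63  48  47  49  50  40  15  23  52  65  63  63  63  59  52  48
1
[... 3918 characters left out ...]
  97 107 113  97  61  27  19  21  34  33
211   2   5   5   6   2   7   2   4   5   2   5  44  91 112 111 105  99 103 101  96 100 111 102  85  75  56  33  17  19  19  24  25
212   5   3   4   4   4   6   5   4   4   1   3  29  84 107 103 100 101 105 103  99  88  73  62  52  46  35  18   8  14  19  18  33
213   9   3   5   4   5   5   3   5   4   6   0  16  51  95 110  97  89  84  68  61  54  45  44  42  42  38  20   8  13  19  19  36
214  12   5   5   5   4   4   5   3   5   3   2   8  34  66  74  60  55  51  45  42  43  42  44  44  44  45  30   8  12  19  33  47
215  16   8   2   4   3   6   3   5   6   4   3   6  29  47  47  43  42  41  44  44  44  45  45  44  44  52  43   9   7  31  47  51
```

View pics/c20.png

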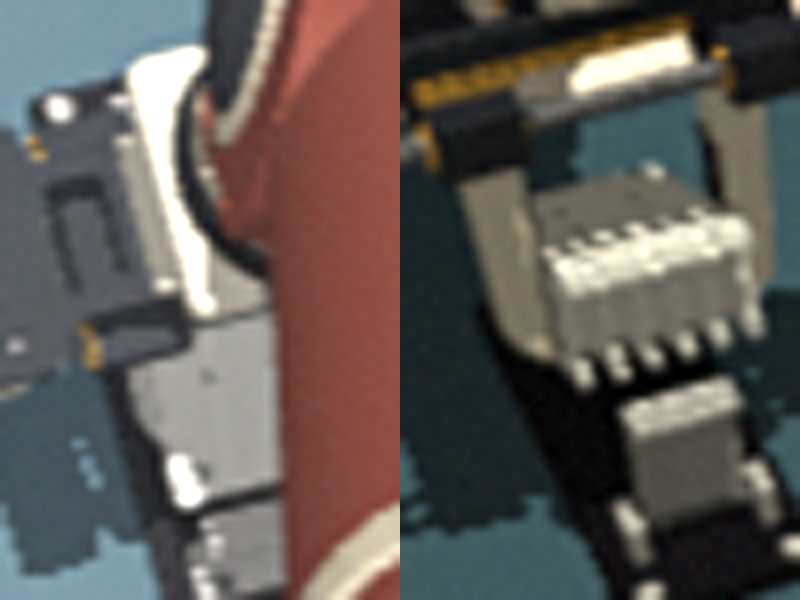

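Run:
```python
from pit import *
s=monitor.sense();im=snap('scene')
N=[(244,196.0),(250,194.1),(256,192.4)];F=[(238,183.5),(241,182.8),(245,181.9)]
for t in ([],[(-.029,242.2,208.4),(.029,264,202.1)]):
  solve(im,s,N,F,t,.0145,.0276)
```

```text
pitch 21.569251205613295 [ 3.76  0.12 -2.1   0.  ] [-0.1   0.08  0.06  0.16  0.04 -0.16  0.03 -0.26  0.  ]
pitch 21.48009948734608 [ 3.75  0.25 -1.87 -0.35] [ 0.02  0.19  0.17  0.19  0.07 -0.13 -0.3  -0.05  0.28 -0.42  0.06 -0.23
 -0.12]
```

Request:
move_arm(
  moves="0 0 40 0 0;-40 -60 40 0 0;-92 -139 40 0 0;-92 -139 40 0 0;-92 -139 20 0 0;-92 -139 -20 0 0;-92 -139 -38 0 0;-92 -139 -38 0 0;-92 -139 -38 0 0",
)

```text
time_s: 20.3
eef_pos: [0.463, -0.3254, 0.1127]
orientation: [0.993, 0.122, 0.0, -0.0]
wrist_force: [0.6, -0.4, -2.2]
width: 0.0581
```

Request:
move_arm(
  moves="0 0 -2 0 0;0 0 -4 0 0;0 0 -6 0 0;0 0 -8 0 0;0 0 -10 0 0;0 0 -11 0 0;0 0 -11 0 0",
)

```text
time_s: 21.0
eef_pos: [0.466, -0.325, 0.1044]
orientation: [0.992, 0.122, 0.003, 0.001]
wrist_force: [3.4, 3.0, 8.3]
width: 0.0578
```

Run:
```python
from pit import *
s=monitor.sense();print(s['eef_pos'],s['wrist_force'],s['torque'],s['width'])
im=snap('scene','scene21.png')
x0,y0=167,163
v=cv2.convertScaleAbs(cv2.resize(im['color'][y0:y0+60,x0:x0+60,::-1],None,fx=10,fy=10,interpolation=cv2.INTER_CUBIC),alpha=1.5)
overlay(im,v,s,.0145,.0257,np.radians(14),10,x0,y0,(0,0,255))
cv2.imwrite('pics/c21.png',v)
```

```text
[ 0.46602286 -0.32495508  0.10441334] [3.38301574 2.99313907 8.25577584] [ 0.59844675 -0.11816099 -0.08235123] 0.057818709562810384
```

View pics/c21.png

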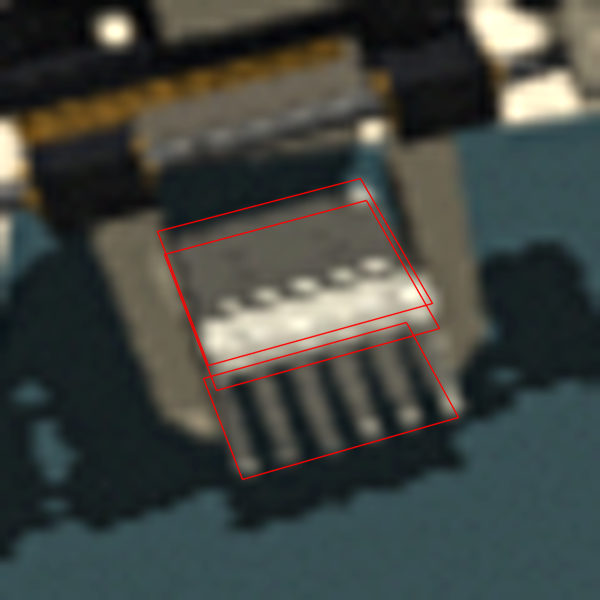

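Request:
move_arm(
  moves="0 0 40 0 0;0 0 75 0 0;0 0 75 0 0;94 138 75 0 0;94 138 75 0 0;94 138 75 0 0;94 138 75 0 0;94 138 75 0 0;94 138 75 0 0;94 138 75 0 0",
)

```text
time_s: 22.05
eef_pos: [0.5551, -0.19, 0.176]
orientation: [0.993, 0.12, -0.001, 0.001]
wrist_force: [-0.2, -0.3, -2.5]
width: 0.0577
```

```bash
python3 l2.py 22
```

```text
22.05 [ 0.55505011 -0.19000193  0.17595785] 13.744793509131172 [-0.18762347 -0.30946555 -2.46520152] [-0.0345777  -0.0180043   0.02601013]
grasp in cradle mm [ 19.6  -2.6 111. ]
```

View pics/c22.png

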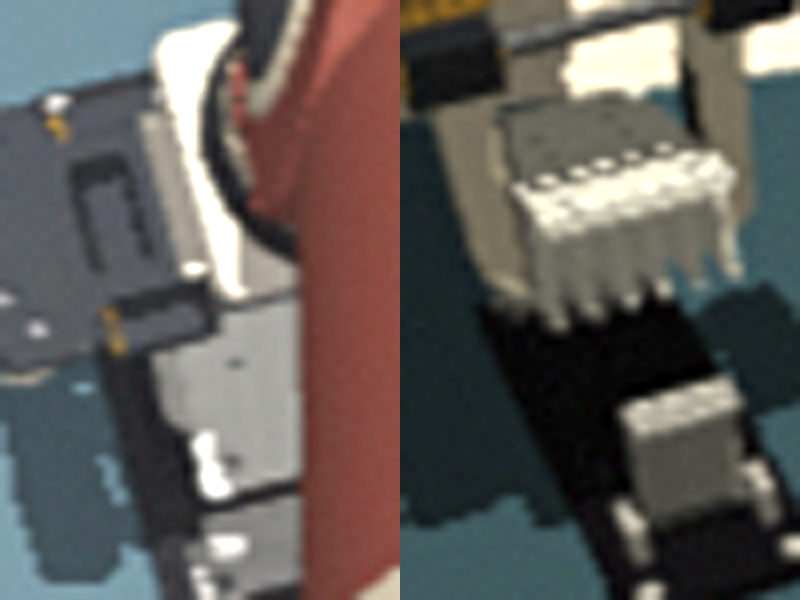

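Request:
move_arm(
  moves="0 0 -10 0 0;0 0 -25 0 0;0 0 -25 0 0;0 0 -25 0 0",
)

```text
time_s: 22.55
eef_pos: [0.5562, -0.1879, 0.151]
orientation: [0.993, 0.121, -0.001, -0.0]
wrist_force: [0.5, 0.4, -2.4]
width: 0.0577
```

```bash
python3 l2.py 23; python3 l3.py 24 .0145 .0257 15.3
```

```text
22.55 [ 0.55620782 -0.18788488  0.15103827] 13.906945067563637 [ 0.52666937  0.41758145 -2.40485534] [ 0.00365802 -0.02833394 -0.00426773]
grasp in cradle mm [21.2 -0.8 86. ]
```

View pics/c24.png

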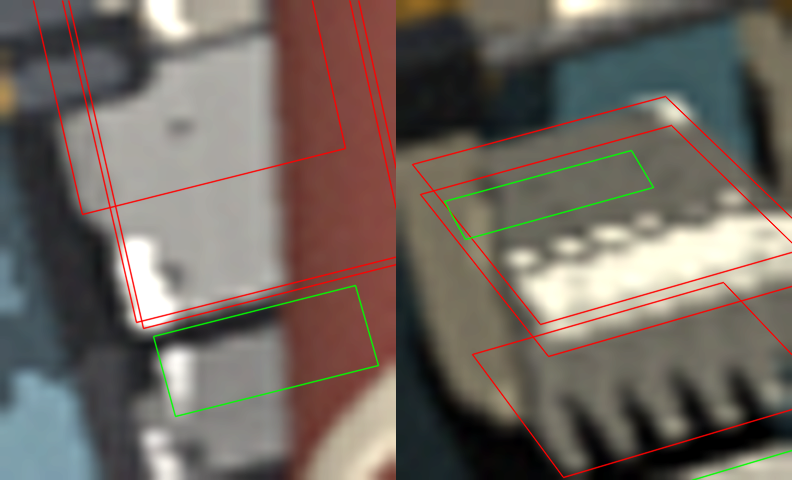

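View pics/c23.png

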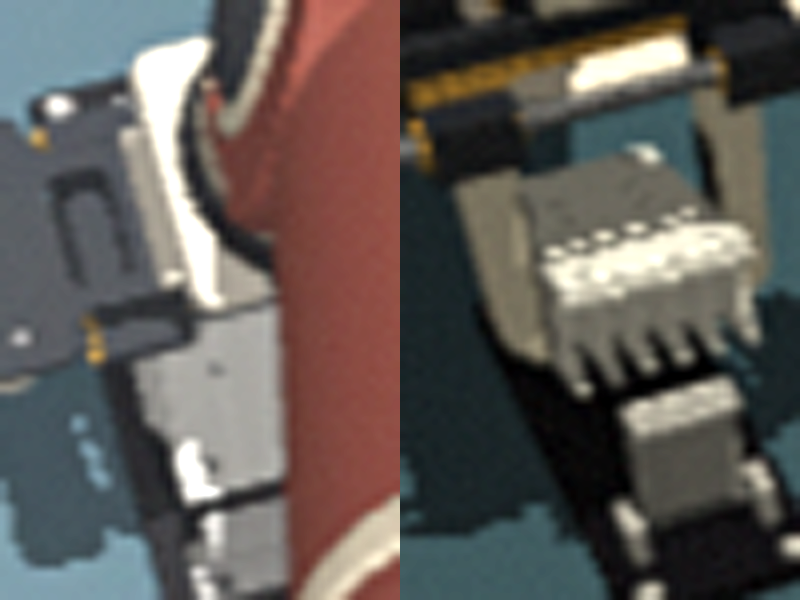

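Request:
move_arm(
  moves="0 0.4 -3 0 0;0 0.4 -6 0 0;0 0.4 -8 0 0;0 0.4 -8 0 0",
)

```text
time_s: 23.15
eef_pos: [0.5564, -0.187, 0.1431]
orientation: [0.993, 0.121, -0.0, -0.0]
wrist_force: [-0.1, -0.5, -2.1]
width: 0.0578
```

Request:
move_arm(
  moves="0 0 -2 0 0;0 0 -4 0 0;0 0 -4 0 0",
)

```text
time_s: 23.45
eef_pos: [0.5565, -0.187, 0.1392]
orientation: [0.993, 0.121, -0.0, -0.0]
wrist_force: [0.9, 0.1, -2.7]
width: 0.0576
```

Request:
move_arm(
  moves="0 0 -1.5 0 0;0 0 -3 0 0;0 0 -3 0 0",
)

```text
time_s: 23.75
eef_pos: [0.5561, -0.1875, 0.1365]
orientation: [0.993, 0.121, -0.001, 0.0]
wrist_force: [-0.8, -0.3, -1.4]
width: 0.0575
```

Request:
move_arm(
  moves="0 0 -1.5 0 0;0 0 -3 0 0;0 0 -3 0 0",
)

```text
time_s: 24.05
eef_pos: [0.556, -0.1877, 0.1336]
orientation: [0.993, 0.121, -0.001, 0.0]
wrist_force: [-3.1, -1.4, 2.5]
width: 0.0575
```

```bash
python3 l2.py 25; python3 l3.py 26 .0145 .0257 15.3
```

```text
24.05 [ 0.5559621  -0.18767171  0.13361635] 13.916283272878049 [-3.13716347 -1.36187204  2.45255944] [-0.17128601  0.66778746 -0.04310632]
grasp in cradle mm [21.  -0.6 68.6]
```

View pics/c26.png

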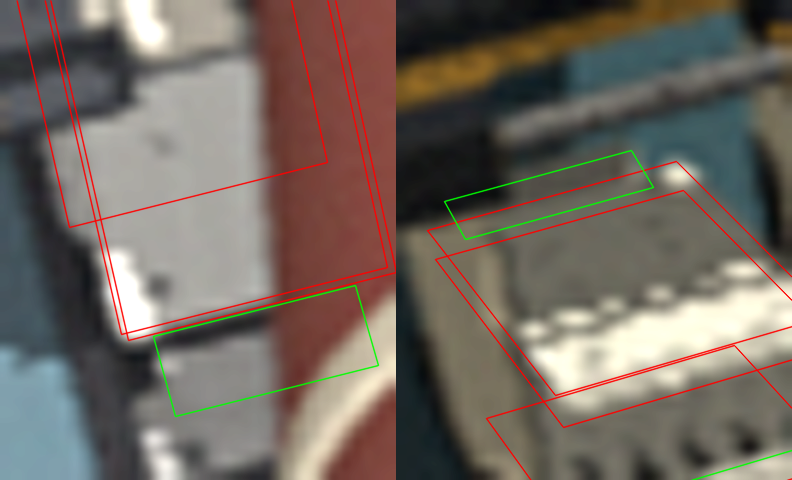

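View pics/c25.png

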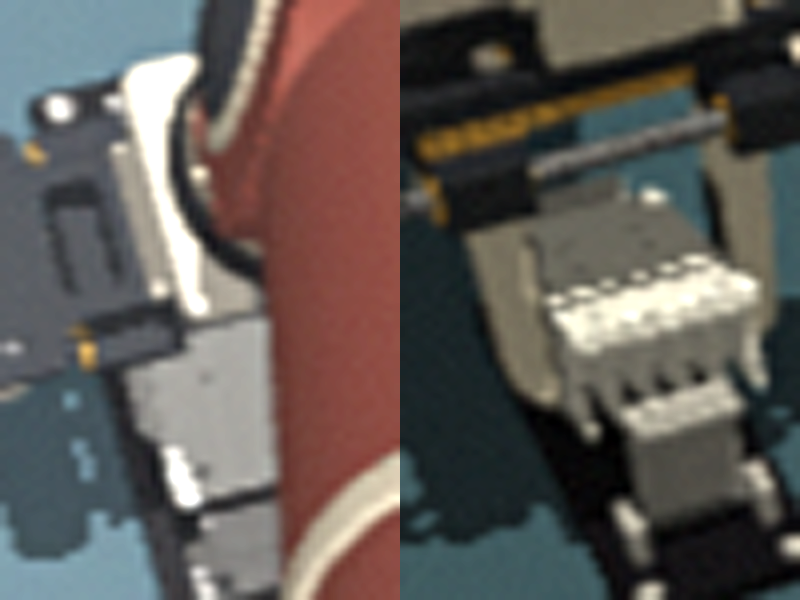

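Request:
move_arm(
  moves="-0.7 -0.2 2 0 0;-1.5 -0.3 2 0 0;-1.5 -0.3 0 0 0;-1.5 -0.3 -1 0 0;-1.5 -0.3 -1 0 0",
)

```text
time_s: 24.75
eef_pos: [0.555, -0.1876, 0.1322]
orientation: [0.993, 0.121, -0.0, 0.0]
wrist_force: [-2.6, -0.7, -2.0]
width: 0.0583
```

Request:
move_arm(
  moves="-0.6 -0.1 -1 0 0;-0.6 -0.1 -2.5 0 0;-0.6 -0.1 -2.5 0 0",
)

```text
time_s: 25.05
eef_pos: [0.5551, -0.1875, 0.1297]
orientation: [0.993, 0.122, 0.001, 0.0]
wrist_force: [-1.5, -1.6, -4.2]
width: 0.058
```

Request:
move_arm(
  moves="0 0 -1.5 0 0;0 0 -3 0 0;0 0 -3 0 0",
)

```text
time_s: 25.35
eef_pos: [0.5554, -0.1874, 0.127]
orientation: [0.993, 0.122, 0.001, 0.0]
wrist_force: [1.1, -0.9, -4.7]
width: 0.0578
```

Request:
move_arm(
  moves="0 0 -1.5 0 0;0 0 -3 0 0;0 0 -4 0 0;0 0 -4 0 0",
)

```text
time_s: 25.75
eef_pos: [0.5548, -0.1876, 0.1229]
orientation: [0.993, 0.121, 0.0, 0.0]
wrist_force: [1.0, -1.7, -3.2]
width: 0.0581
```

```bash
python3 l2.py 27; python3 l3.py 28 .0145 .0257 15.3
```

```text
25.75 [ 0.55479617 -0.18759123  0.12294465] 13.945304873106098 [ 1.00013419 -1.66445177 -3.22785312] [-0.46404102 -0.34154741  0.05885949]
grasp in cradle mm [19.9 -0.2 57.9]
```

View pics/c27.png

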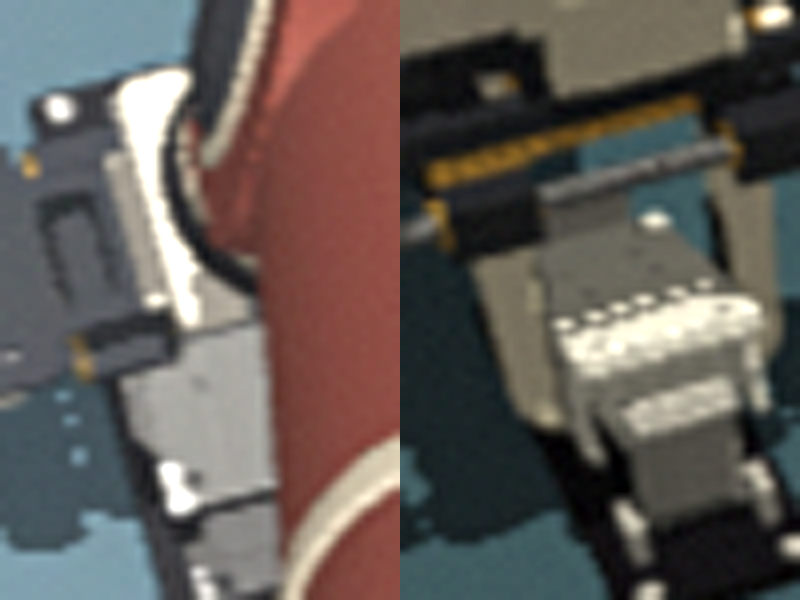

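View pics/c28.png

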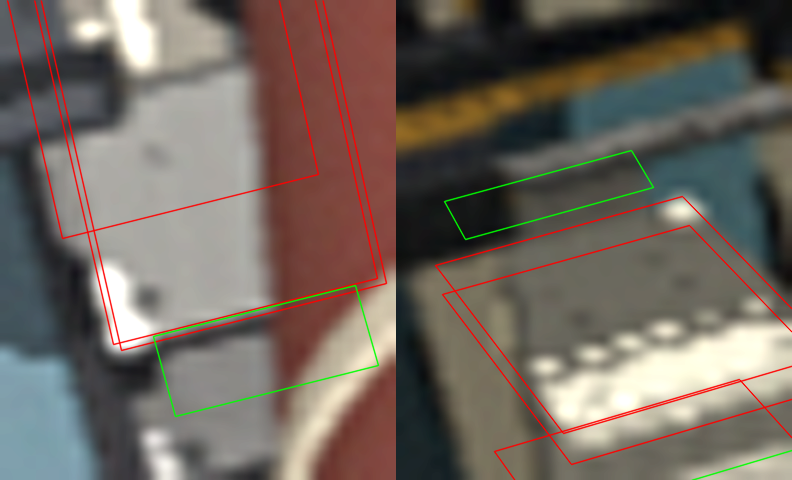

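Request:
move_arm(
  moves="0.1 -0.4 -1.5 0 0;0.1 -0.4 -3 0 0;0.1 -0.4 -4.5 0 0;0.1 -0.4 -4.5 0 0",
)

```text
time_s: 26.35
eef_pos: [0.5544, -0.1878, 0.1182]
orientation: [0.993, 0.121, -0.0, -0.0]
wrist_force: [0.8, -2.1, -3.1]
width: 0.0575
```

Request:
move_arm(
  moves="-2 -0.7 0 0 0;-4 -1.3 0 0 0;-5 -1.5 0 0 0;-5 -1.5 0 0 0",
)

```text
time_s: 26.75
eef_pos: [0.5491, -0.1891, 0.1185]
orientation: [0.993, 0.121, -0.001, -0.0]
wrist_force: [-0.1, -0.5, -2.3]
width: 0.0579
```

```bash
python3 l2.py 29; python3 l3.py 30 .0145 .0257 15.3
```

```text
26.75 [ 0.54907774 -0.18912094  0.11846248] 13.949803022137766 [-0.09863243 -0.51707635 -2.29340906] [-0.03090027 -0.01293054 -0.03912212]
grasp in cradle mm [14.  -0.4 53.5]
```

View pics/c29.png

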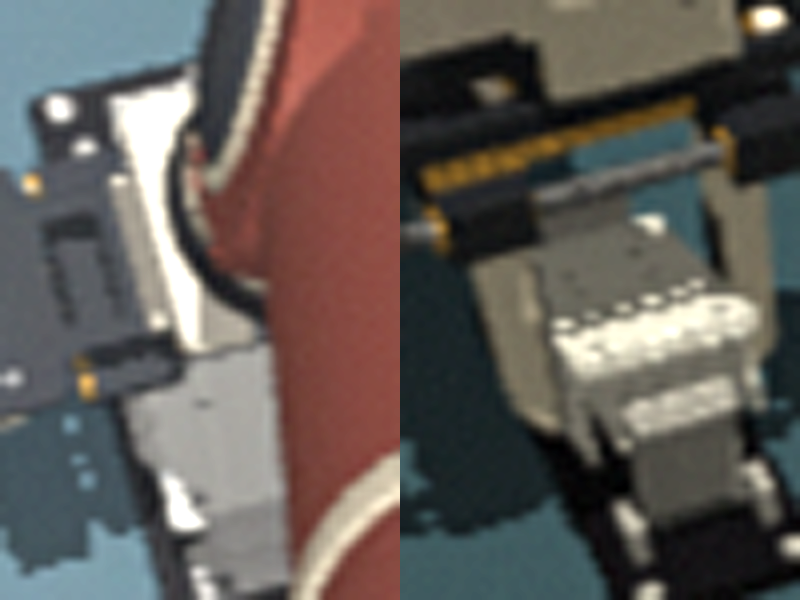

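View pics/c30.png

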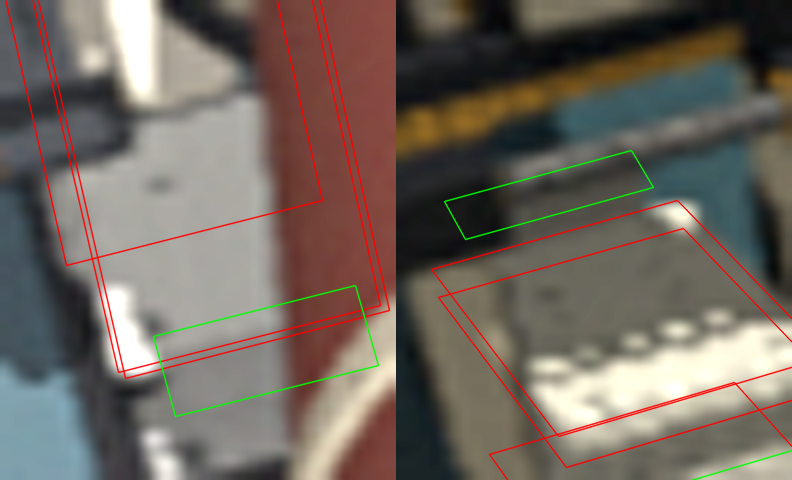

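Request:
move_arm(
  moves="-1 -0.2 0 0 0;-2 -0.5 0 0 0;-3 -0.7 0 0 0;-3 -0.7 0 0 0",
)

```text
time_s: 27.35
eef_pos: [0.5464, -0.1902, 0.1185]
orientation: [0.993, 0.121, -0.0, -0.0]
wrist_force: [-0.2, -0.6, -2.1]
width: 0.0578
```

Request:
move_arm(
  moves="-1 -0.2 0 0 0;-2 -0.5 0 0 0;-2 -0.5 0 0 0",
)

```text
time_s: 27.65
eef_pos: [0.5453, -0.1903, 0.1188]
orientation: [0.993, 0.122, 0.001, 0.0]
wrist_force: [-0.0, 0.5, -3.4]
width: 0.0576
```

```bash
python3 l2.py 31; python3 l3.py 32 .0145 .0257 15.3
```

```text
27.65 [ 0.54532258 -0.19034523  0.11877195] 13.965315259704061 [-0.03928368  0.46320752 -3.35101746] [ 0.12851846 -0.39463427  0.00571755]
grasp in cradle mm [10.1 -0.6 53.8]
```

View pics/c31.png

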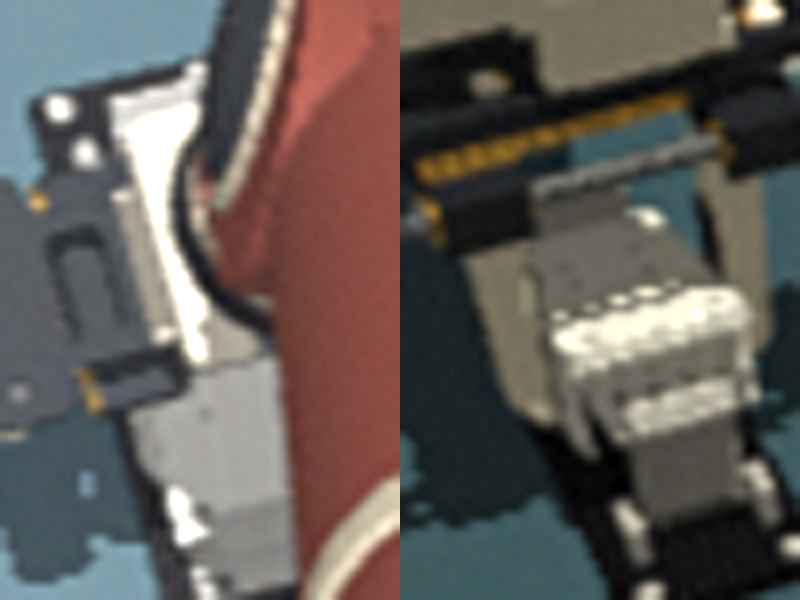

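View pics/c32.png

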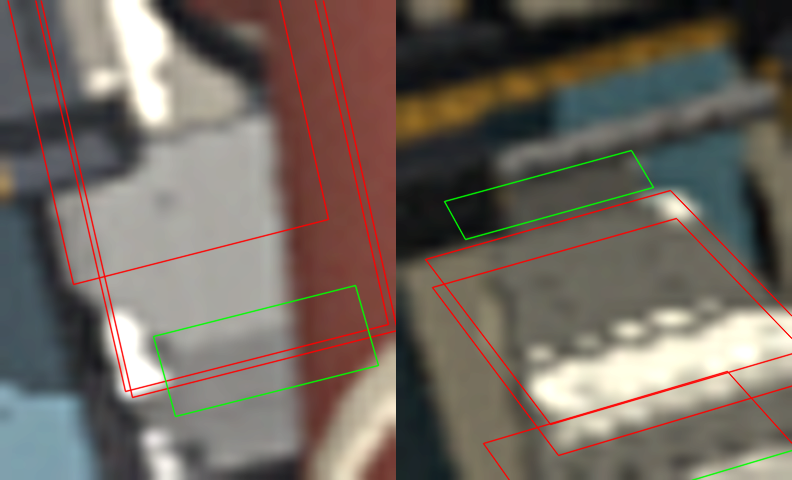

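Request:
move_arm(
  moves="-0.5 0 -2 0 0;-0.5 0 -4 0 0;-0.5 0 -6 0 0;-0.5 0 -8 0 0;-0.5 0 -8 0 0",
)

```text
time_s: 28.35
eef_pos: [0.5463, -0.1903, 0.1125]
orientation: [0.993, 0.122, 0.003, 0.001]
wrist_force: [2.6, 2.2, 7.7]
width: 0.0578
```

Request:
move_arm(
  moves="0 0 -1.5 0 0;0 0 -3 0 0;0 0 -4 0 0;0 0 -4 0 0",
)

```text
time_s: 28.75
eef_pos: [0.5479, -0.1898, 0.1093]
orientation: [0.993, 0.122, 0.004, 0.001]
wrist_force: [4.4, 2.6, 10.3]
width: 0.0581
```

```bash
python3 l2.py 33
```

```text
28.75 [ 0.54785413 -0.18982895  0.10934609] 14.010570043715406 [ 4.41221826  2.61096526 10.2938643 ] [ 0.62877915 -0.60325587 -0.13048828]
grasp in cradle mm [12.6 -0.7 44.3]
```

View pics/c33.png

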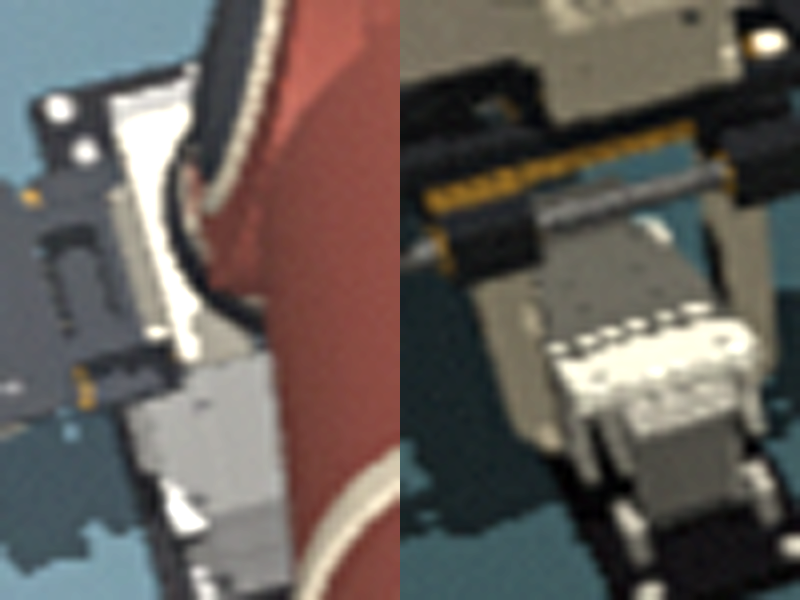

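Request:
move_arm(
  moves="-1 0 0 0 0;-1 0 0 0 75;-1 0 0 0 75;-1 0 2 0 75;-1 0 20 0 75;-1 0 60 0 75;-1 0 80 0 75;-1 0 80 0 75",
)

```text
time_s: 29.65
eef_pos: [0.5441, -0.1916, 0.1892]
orientation: [0.993, 0.121, 0.002, 0.001]
wrist_force: [0.6, 0.3, -0.4]
width: 0.075
```

```bash
python3 l2.py 34
```

```text
29.65 [ 0.54407852 -0.19155264  0.18921316] 13.900716090131777 [ 0.64200148  0.33870405 -0.36661957] [-0.02835583 -0.0494695   0.03265494]
grasp in cradle mm [  8.6  -1.5 124.2]
```

View pics/c34.png

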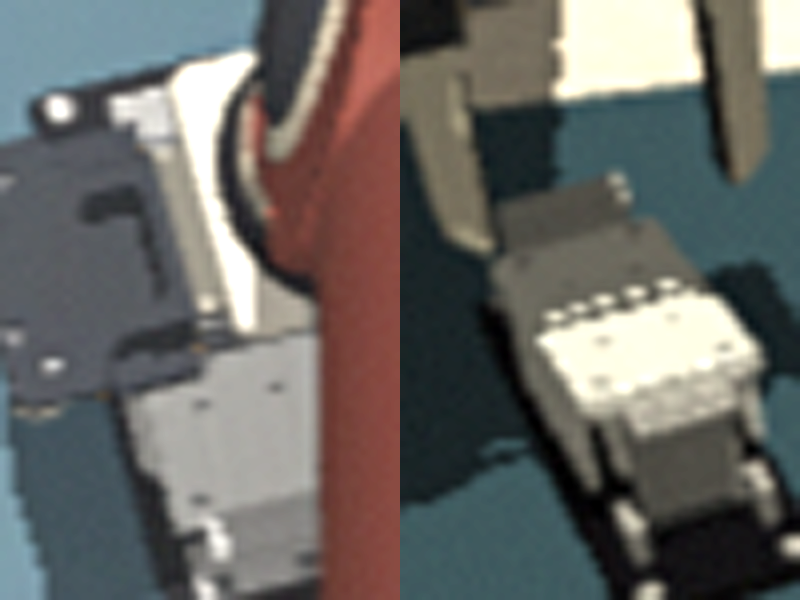

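Request:
move_arm(
  moves="15 4 0 0 0;30 8.5 0 0 0;30 8.5 0 0 0;30 8.5 0 0 0;30 8.5 0 0 0;30 8.5 -10 0 0;30 8.5 -20 0 0;30 8.5 -20 0 0;30 8.5 -20 0 0",
)

```text
time_s: 30.65
eef_pos: [0.5728, -0.1821, 0.1659]
orientation: [0.993, 0.121, -0.001, -0.0]
wrist_force: [0.7, -0.8, -0.3]
width: 0.0071
```

```bash
python3 l2.py 35
```

```text
30.65 [ 0.57275602 -0.18211063  0.16589301] 13.945058894125683 [ 0.66106778 -0.81513696 -0.34849803] [ 0.05897639 -0.05355818 -0.02037875]
grasp in cradle mm [ 38.7   0.8 100.9]
```

View pics/c35.png

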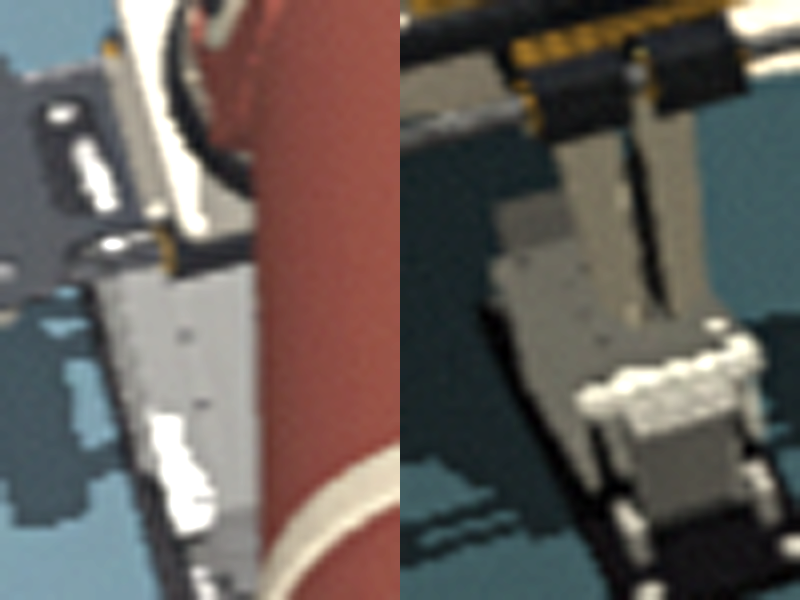

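Request:
move_arm(
  moves="0 -1 -5 0 0;0 -1 -10 0 0;0 -1 -15 0 0;0 -1 -18 0 0;0 -1 -20 0 0;0 -1 -20 0 0",
)

```text
time_s: 31.35
eef_pos: [0.5731, -0.1834, 0.1471]
orientation: [0.993, 0.121, -0.0, 0.0]
wrist_force: [-1.4, -0.5, 4.6]
width: 0.0005
```

Request:
move_arm(
  moves="0 0 -2 0 0;0 0 -4 0 0;0 0 -5 0 0;0 0 -5 0 0",
)

```text
time_s: 31.75
eef_pos: [0.573, -0.1838, 0.1437]
orientation: [0.993, 0.121, 0.0, 0.001]
wrist_force: [-3.9, 0.2, 12.9]
width: 0.0005
```

Request:
move_arm(
  moves="0 0 -2 0 0;0 0 -4 0 0;0 0 -6 0 0;0 0 -6 0 0",
)

```text
time_s: 32.15
eef_pos: [0.5729, -0.1829, 0.1348]
orientation: [0.993, 0.122, -0.001, -0.0]
wrist_force: [0.0, 0.1, -0.2]
width: 0.0002
```

Request:
move_arm(
  moves="0 0 -2 0 0;0 0 -4 0 0;0 0 -5 0 0;0 0 -5 0 0",
)

```text
time_s: 32.55
eef_pos: [0.5737, -0.1827, 0.1342]
orientation: [0.993, 0.122, 0.001, 0.0]
wrist_force: [-4.9, 1.5, 22.6]
width: 0.0004
```

Request:
move_arm(
  moves="0 0 10 0 0;0 0 50 0 0;0 0 90 0 0;-60 -100 120 0 0;-100 -160 130 0 0;-100 -160 130 0 0;-100 -160 130 0 0;-100 -160 130 0 0",
)

```text
time_s: 33.35
eef_pos: [0.4678, -0.3513, 0.2611]
orientation: [0.993, 0.115, -0.002, 0.003]
wrist_force: [0.2, -0.7, 0.6]
width: 0.0002
```

```bash
cat > l4.py <<'E'
from pit import *
s=monitor.sense();print(s['time_s'],s['eef_pos'],s['wrist_force'])
out=[]
for c,(x0,y0,w,h,sc) in dict(top=(355,180,50,75,8),scene=(220,160,50,75,8)).items():
    im=snap(c,c+'36.png')
    v=cv2.convertScaleAbs(cv2.resize(im['color'][y0:y0+h,x0:x0+w,::-1],None,fx=sc,fy=sc,interpolation=cv2.INTER_CUBIC),alpha=1.7)
    R=(.5354-.003,-.1921-.001,.2395)
    for P in(rect(.12,.058,.05),):
        q=np.array([proj(im,k) for k in tf(*R,P)]);cv2.polylines(v,[np.round((q+.5-[x0,y0])*sc).astype(int)],True,(0,0,255),1,cv2.LINE_AA)
    out.append(v)
cv2.imwrite('pics/c36.png',np.hstack(out))
E
python3 l4.py
```

```text
33.35 [ 0.46780597 -0.35126524  0.26108654] [ 0.22794489 -0.68267688  0.57557369]
```

View pics/c36.png

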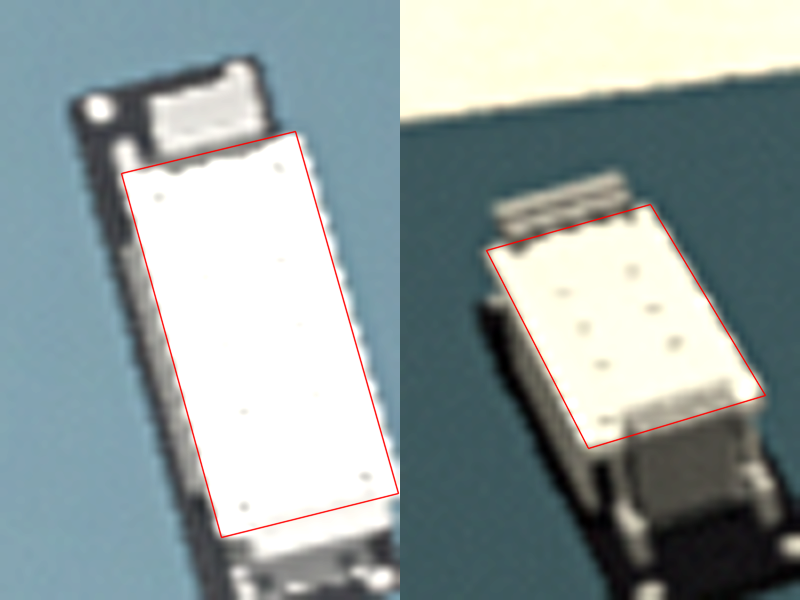

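Run:
```python
from h import *
a=cv2.imread('pics/top0.png').astype(int);b=cv2.imread('pics/top36.png').astype(int)
d=np.abs(a-b).max(2)
for n,(c,r) in dict(spool=(308,270),tin=(311,218),board=(304,142),cleaner=(447,172),blueA=(186,167),blueB=(175,250)).items(): print(n,d[r-18:r+18,c-20:c+20].max(),(d[r-18:r+18,c-20:c+20]>25).sum())
```

```text
spool 10 0
tin 10 0
board 10 0
cleaner 10 0
blueA 10 0
blueB 10 0
```

View pics/top36.png

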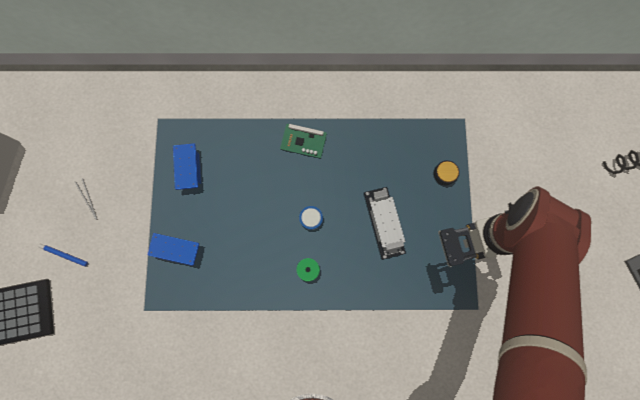

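The sink sits in the cradle at top (386,222), with the arm clear at (490,230). Nothing else has moved.

```bash
python3 -c "
from rig import finish_job;print(finish_job())"
```

```text
the job is handed in; nothing more can be done
None
```

The heat sink is mounted in the cradle, fins down and locked at both ends. I handed the job in at about 33 s of the 58 s allowed; no verdict was reported.

- **Method:** The gripper can only turn about the vertical, so I levered one end up in the grip against the top of the fixed lip. I then trimmed the tilt to about 15° on the bench. I slid the lower end under the lip with the fins between the ribs, let go, and pressed the raised end down with closed fingertips.
- **Snap:** The push rose to about 13 N, then fell to zero. The fingertips next met a firm stop at 50.2 mm, against the expected 50 mm (22.6 N on that last press).
- **Final pictures:** In both cameras the outline of a level upper face at 50 mm fits the sink. The lip covers one flange and the catch the other.
- **Bystanders:** The areas around the spool, tin, board, cleaner and both blue look-alikes show no change from the first top picture.

**What disagreed:** My first lowering touched the catch with the fins (about 10 N) and increased the tilt to about 21°, so I backed off and trimmed it again. The cradle's position along its length, fitted from the pictures, was 3 to 4 mm off; the final fit uses the corrected position. I judged the catch closed from the pictures and the force drop, as I did not measure its joint angle.

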